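# Pile taper wedges level, end for end and crosswise

### The job

Pile the loose wooden taper wedges on the stacking board so that the pile stays level. Lay the other long wedge squarely on the long one that already lies there (leave that one where it is), turned end for end, thick end over thin end; then lay one short wedge crosswise on the middle of that level pair, and the last short wedge squarely on it, again turned end for end. Let go of the finished pile, and do not disturb the jar and the thread spool nearby.

Things in the scene. Friction and masses are not known exactly. Their poses are not given: they have to be found in the camera images.
- board: Fixed stacking board, plywood on two battens, 180 x 100 mm, its level top 22 mm above the worktable. Origin: centre of its footprint on the worktable; x along its length, z up.
- base_wedge_mid (a point): Centre (mid-length, mid-width, half-way up) of the first long wedge, already lying loose on the board, underside down: plain pale wood, parallel upright sides, 150 mm long, 50 mm wide, 20 mm thick at the thin end and 35 mm at the thick end (27.5 mm at mid-length), about 0.15 kg. x points to the THICK end, y across, z up, square to the underside; the top face rises 0.1 rad towards +x.
- base_wedge_thick (a point): Centre of the thick end face of the same wedge (75 mm along its x from mid-length).
- long_wedge_mid (a point): Centre (mid-length, mid-width, half-way up) of the second long wedge, lying underside down on the worktable: plain pale wood, parallel upright sides, 150 mm long, 50 mm wide, 20 mm thick at the thin end and 35 mm at the thick end (27.5 mm at mid-length), about 0.15 kg. x points to the THICK end, y across, z up, square to the underside; the top face rises 0.1 rad towards +x.
- long_wedge_thick (a point): Centre of the thick end face of the same wedge (75 mm along its x from mid-length).
- short_wedge_1_mid (a point): Centre (mid-length, mid-width, half-way up) of one of the two identical short wedges, lying underside down on the worktable: plain pale wood, parallel upright sides, 110 mm long, 50 mm wide, 20 mm thick at the thin end and 31 mm at the thick end (25.5 mm at mid-length), about 0.10 kg. x points to the THICK end, y across, z up, square to the underside; the top face rises 0.1 rad towards +x.
- short_wedge_1_thick (a point): Centre of the thick end face of the same wedge (55 mm along its x from mid-length).
- short_wedge_2_mid (a point): Centre (mid-length, mid-width, half-way up) of the other of the two identical short wedges, lying underside down on the worktable: plain pale wood, parallel upright sides, 110 mm long, 50 mm wide, 20 mm thick at the thin end and 31 mm at the thick end (25.5 mm at mid-length), about 0.10 kg. x points to the THICK end, y across, z up, square to the underside; the top face rises 0.1 rad towards +x.
- short_wedge_2_thick (a point): Centre of the thick end face of the same wedge (55 mm along its x from mid-length).
- tack_jar: Bystander: glass jar with a brass-coloured lid, 54 mm diameter, 74 mm high, standing on the worktable. Origin: centre of its underside.
- blue_spool: Bystander: thread spool with blue thread, 43 mm diameter, 63 mm high, standing on the worktable. Origin: centre of its underside.
- base_wedge: The whole loose wedge whose centre is base_wedge_mid. Origin: centre of its underside; axes as for that point.
- long_wedge: The whole loose wedge whose centre is long_wedge_mid. Origin: centre of its underside; axes as for that point.
- short_wedge_1: The whole loose wedge whose centre is short_wedge_1_mid. Origin: centre of its underside; axes as for that point.
- short_wedge_2: The whole loose wedge whose centre is short_wedge_2_mid. Origin: centre of its underside; axes as for that point.
There are look-alikes about, which are no part of the job. Leave any black or purple look-alike of the short_wedge_2 alone.

How it is judged (in metres and radians):
On the way, in this order (a step that is already met when the one before it is completed fails the run):
1. the second long wedge lies on the first, turned end for end (x of long_wedge_mid in the frame of base_wedge_mid between -0.0165 and 0.0135 m and y of long_wedge_mid in the frame of base_wedge_mid between -0.015 and 0.015 m and z of long_wedge_mid in the frame of base_wedge_mid between 0.0234 and 0.0314 m and x of long_wedge_thick in the frame of base_wedge_mid below -0.05 m and angle between the x axis of long_wedge_mid and the x axis of base_wedge_mid, either way round below 0.22 rad and angle between long_wedge_mid's own z axis and vertical between 0.06 and 0.14 rad and angle between base_wedge_mid's own z axis and vertical below 0.04 rad), for 0.2 s.
2. a short wedge lies level and crosswise on the middle of the long pair (all of step 1 and ((x of short_wedge_1_mid in the frame of base_wedge_mid between -0.02 and 0.02 m and y of short_wedge_1_mid in the frame of base_wedge_mid between -0.02 and 0.02 m and z of short_wedge_1_mid in the frame of base_wedge_mid between 0.0495 and 0.0585 m and angle between short_wedge_1_mid's own z axis and vertical below 0.04 rad and angle between the x axis of short_wedge_1_mid and the y axis of base_wedge_mid, either way round below 0.2 rad) or (x of short_wedge_2_mid in the frame of base_wedge_mid between -0.02 and 0.02 m and y of short_wedge_2_mid in the frame of base_wedge_mid between -0.02 and 0.02 m and z of short_wedge_2_mid in the frame of base_wedge_mid between 0.0495 and 0.0585 m and angle between short_wedge_2_mid's own z axis and vertical below 0.04 rad and angle between the x axis of short_wedge_2_mid and the y axis of base_wedge_mid, either way round below 0.2 rad))), for 0.2 s.
At the end, for the whole second after the job is handed in: First long wedge flat, within 25 mm of its start; second on it thick over thin, within 15 mm and 0.22 rad; a short wedge level (0.04 rad), crosswise within 0.2 rad, centred within 20 mm; the last on it thick over thin, within 15 mm and 0.22 rad; all seated within 4 mm in height, at rest (all of step 1 and distance of base_wedge_mid from where it was at the start of the episode below 0.025 m and ((x of short_wedge_1_mid in the frame of base_wedge_mid between -0.02 and 0.02 m and y of short_wedge_1_mid in the frame of base_wedge_mid between -0.02 and 0.02 m and z of short_wedge_1_mid in the frame of base_wedge_mid between 0.0495 and 0.0585 m and angle between short_wedge_1_mid's own z axis and vertical below 0.04 rad and angle between the x axis of short_wedge_1_mid and the y axis of base_wedge_mid, either way round below 0.2 rad and x of short_wedge_2_mid in the frame of short_wedge_1_mid between -0.0165 and 0.0135 m and y of short_wedge_2_mid in the frame of short_wedge_1_mid between -0.015 and 0.015 m and z of short_wedge_2_mid in the frame of short_wedge_1_mid between 0.0214 and 0.0294 m and x of short_wedge_2_thick in the frame of short_wedge_1_mid below -0.03 m and angle between the x axis of short_wedge_2_mid and the x axis of short_wedge_1_mid, either way round below 0.22 rad and angle between short_wedge_2_mid's own z axis and vertical between 0.06 and 0.14 rad) or (x of short_wedge_2_mid in the frame of base_wedge_mid between -0.02 and 0.02 m and y of short_wedge_2_mid in the frame of base_wedge_mid between -0.02 and 0.02 m and z of short_wedge_2_mid in the frame of base_wedge_mid between 0.0495 and 0.0585 m and angle between short_wedge_2_mid's own z axis and vertical below 0.04 rad and angle between the x axis of short_wedge_2_mid and the y axis of base_wedge_mid, either way round below 0.2 rad and x of short_wedge_1_mid in the frame of short_wedge_2_mid between -0.0165 and 0.0135 m and y of short_wedge_1_mid in the frame of short_wedge_2_mid between -0.015 and 0.015 m and z of short_wedge_1_mid in the frame of short_wedge_2_mid between 0.0214 and 0.0294 m and x of short_wedge_1_thick in the frame of short_wedge_2_mid below -0.03 m and angle between the x axis of short_wedge_1_mid and the x axis of short_wedge_2_mid, either way round below 0.22 rad and angle between short_wedge_1_mid's own z axis and vertical between 0.06 and 0.14 rad)) and linear speed of each of base_wedge, long_wedge, short_wedge_1, short_wedge_2 below 0.01 m/s); the robot touches nothing.
It fails at once if the jar was moved more than 30 mm (distance of tack_jar from where it was at the start of the episode above 0.03 m).
It fails at once if the thread spool was moved more than 30 mm (distance of blue_spool from where it was at the start of the episode above 0.03 m).
It also fails if it takes over 62 s, if anything falls off the work surface, if the arm or the gripper's body presses on something with over 40 N, if the wrist force passes 120 N, or if a joint passes its speed limit or range.

### The arm

A 6-joint arm with a two-finger parallel gripper is mounted at the origin on the work surface; the furniture and walls round the work are solid. World frame = base frame: x ahead of the robot, y to its left, z up, the work surface at z = 0. Lengths are in m, angles in degrees, forces in N, time in s.
With the tool pointing down it reaches from about 0.3 to 0.75 m from the base axis. Payload 8.5 kg.
Tool frame: the origin (TCP) lies midway between the tips of the shut fingers; the grasp point (between the pads) lies 19 mm behind it (env.grip_depth is the distance from the TCP to the grasp point, in m); x points along the fingers, y is the direction in which the jaws open and shut, and the axes are right-handed (so a half turn about x gives the same grasp; the last joint's range is limited). The gripper opens to 85 mm and grips with 20 to 120 N. Pads are 22 mm wide; open, the fingers measure 114 mm over their backs; the gripper's body (76 mm by 85 mm) begins 54 mm behind the grasp point. The pads swing forward as they close: fully open they stand 13 mm farther back than shut.
Start: joints at [51.95, 21.807, 74.336, -0, 83.858, -12.336], TCP at [0.239, 0.496, 0.231] pointing down, gripper open.
Joint ranges: [-178.18, 178.18], [-50.72, 133.34], [12.68, 142.11], [-81.47, 261.47], [9.98, 163.14], [-165.26, 165.26]. Speed limits (degrees/s): [136.94, 136.94, 180, 180, 180, 180].

### API

Orientations are given as a 3x3 rotation matrix whose columns are the frame's x, y, z axes.
In Python, from rig import env gives the robot as it stands.
- The arm moves only by the tool play_rows, never from a script. Its arguments are lists of equal length, an entry for each row: "travel": the shift along the world's x, y, z in cm, a list of three; "rotation": the turn, a rotation vector about the world's x, y, z in rad, a list of three; "claw": the finger opening in cm, from 0 to 8.54. A call has 1 to 12 rows; each row shifts and turns the pose as measured when the row begins; what a row does not reach is not made up. A row lasts 1/12 s, in which the tool goes at most 41.7 mm and 7.16 degrees, less where a joint would pass 70% of its speed; a pose out of reach is approached as far as the arm can. A call is refused whole if a number of a shift passes 4.17 or a number of a turn 0.125, either way. A call with a gripper value outside its range is refused whole. The fingers move at their own pace and stop on an object; "squeeze" is the grip in N (left out, the last holds). Time passes only in rows, so rows that do not move let the fingers close. It gives the time, the measured TCP pose, the force and the opening at its end, in the units of the state.
- env.observe(): the state, without advancing time (a new reading comes with each control period).
- env.get_image(name): name is "scene" or "top" or "wrist"; returns the picture (420x560x3 uint8, red, green, blue); there is no depth.
- env.camera_info(name): a dict with "vertical_fov" (degrees; the focal length in pixels is half the picture's height over the tangent of half this angle, whatever the lens; pixels are square), "cx", "cy" (the principal point, pixels), "eye" and "rotation" of the camera in the world. Camera axes: x right, y down, z forward; pixel columns grow to the right and rows downward; lengths in m; the calibration is good to about 2 mm. A picture is of the moment at which its call begins: read the wrist's pose just before it. camera_info takes no time and is no camera call; for the wrist camera it gives the pose at the moment of the call.
- env.close_job(): hands the job in, once; it reports no verdict.
The state is a dict: "time_s": time; "q": joint angles; "qvel": joint speeds; "joint_efforts": joint torques, N m; "position": TCP position; "tool_rot": TCP orientation; "ft_force": force on the tool from outside, world axes, zero at the start; "wrist_torque": the same for the moment, N m; "grip_width": finger opening in m.
Only numpy, scipy, OpenCV 4.12 (cv2) and the standard library are available. Lean on these libraries where they do the work, as an engineer would, in place of code of your own. Each camera call takes 0.05 s, during which the arm holds its last target.

## Working session

There is one attempt and no reset: what is moved stays moved. The work goes in short steps, Python scripts to look and compute and a tool call to move; the robot and the scene stay as the last step left them, time stands still between calls to the robot, and variables do not carry over. Pictures are saved under pics/ and viewed, and the job is handed in when it is done.

Besides the shell and the picture viewer there is one more tool, called after ">>>" as name(argument=value, ...), one argument or row to a line, values as JSON. play_rows: Moves the arm, as the interface text tells. Its arguments: {"type":"object","properties":{"travel":{"type":"array","items":{"type":"array","items":{"type":"number"}}},"rotation":{"type":"array","items":{"type":"array","items":{"type":"number"}}},"claw":{"type":"array","items":{"type":"number"}},"squeeze":{"type":"number"}},"required":["travel","rotation","claw"]}

```bash
ls; mkdir -p pics; python3 - <<'E'
from rig import env
import cv2
s=env.observe(); print(s)
for n in ["scene","top","wrist"]:
    print(n,env.camera_info(n))
    cv2.imwrite(f"pics/{n}0.png",env.get_image(n)[:,:,::-1])
E
```

```text
pics
{'time_s': 0.0, 'q': array([ 5.19495758e+01,  2.18414096e+01,  7.43876908e+01, -1.27993183e-03,
        8.38579556e+01, -1.23361090e+01]), 'qvel': array([-0.01389238,  0.04119371,  0.06359352, -0.00870043, -0.01888631,
       -0.05643528]), 'joint_efforts': array([-1.39910968e-03, -4.48460484e+01, -2.31284684e+01, -2.08535571e-04,
        4.67544218e-03,  4.65339298e-06]), 'position': array([0.2384494 , 0.49527598, 0.23069056]), 'tool_rot': array([[-9.19006852e-04,  4.33881350e-01,  9.00969550e-01],
       [-1.21017947e-03,  9.00968788e-01, -4.33882218e-01],
       [-9.99998845e-01, -1.48907558e-03, -3.02922186e-04]]), 'ft_force': array([0.08761899, 0.13065042, 0.0505176 ]), 'wrist_torque': array([0.01779403, 0.02172597, 0.05456746]), 'grip_width': 0.08505862711677215}
scene {'vertical_fov': 56.23657462025286, 'cx': 282.2739118773295, 'cy': 213.72700644456535, 'eye': array([ 0.05560886, -0.84515846,  0.64025513]), 'rotation': array([[ 0.84869645, -0.33171201,  0.41192411],
       [-0.52844472, -0.50025874,  0.68592082],
       [-0.02145954, -0.79981769, -0.59985928]])}
top {'vertical_fov': 43.179125280353865, 'cx': 273.87102882303225, 'cy': 217.3233716192497, 'eye': array([ 0.1443054 , -0.15109936,  1.74775612]), 'rotation': array([[-0.00422835, -0.98128885,  0.19249495],
       [-0.99995462,  0.00250567, -0.00919179],
       [ 0.00853748, -0.19252508, -0.98125491]])}
wrist {'vertical_fov': 71.79645355309147, 'cx': 280.8726488871468, 'cy': 205.92943724170271, 'eye': array([0.1676542 , 0.52814883, 0.37352879]), 'rotation': array([[ 0.43391799,  0.85734251,  0.27690972],
       [ 0.90095036, -0.4122641 , -0.13537637],
       [-0.00190399,  0.30822415, -0.95131185]])}
```

View pics/top0.png

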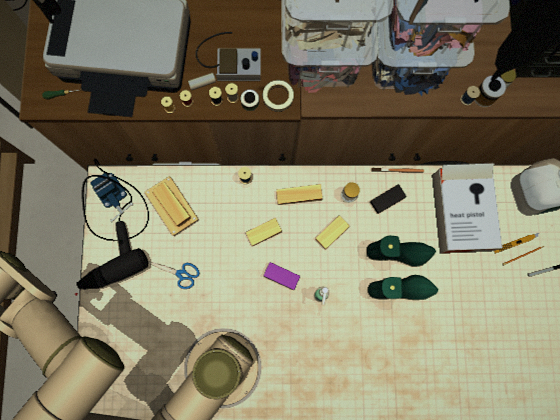

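View pics/scene0.png

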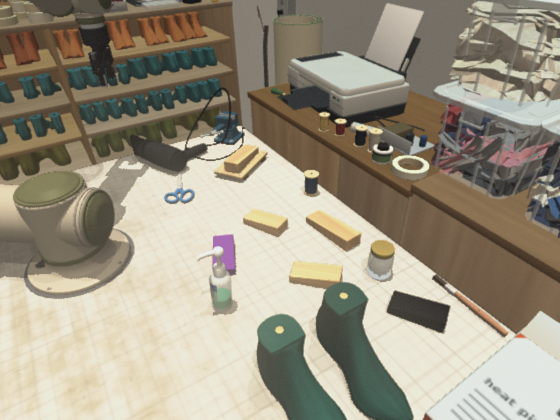

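View pics/wrist0.png

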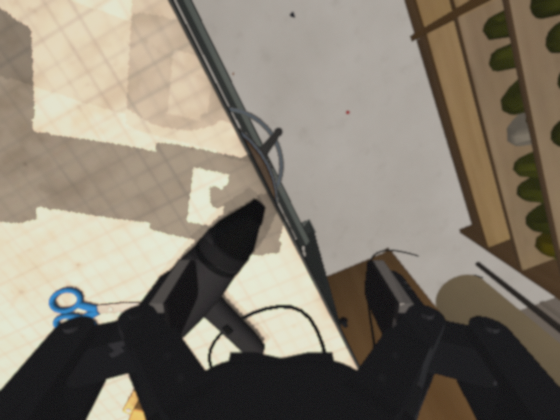

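```bash
python3 - <<'E'
import cv2
a=cv2.imread("pics/top0.png")[155:305,135:415]
cv2.imwrite("pics/topc.png",cv2.resize(a,None,fx=2.8,fy=2.8,interpolation=cv2.INTER_CUBIC))
a=cv2.imread("pics/scene0.png")[130:340,200:480]
cv2.imwrite("pics/scenec.png",cv2.resize(a,None,fx=2.8,fy=2.8,interpolation=cv2.INTER_CUBIC))
E
```

```text
(no output)
```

View pics/topc.png

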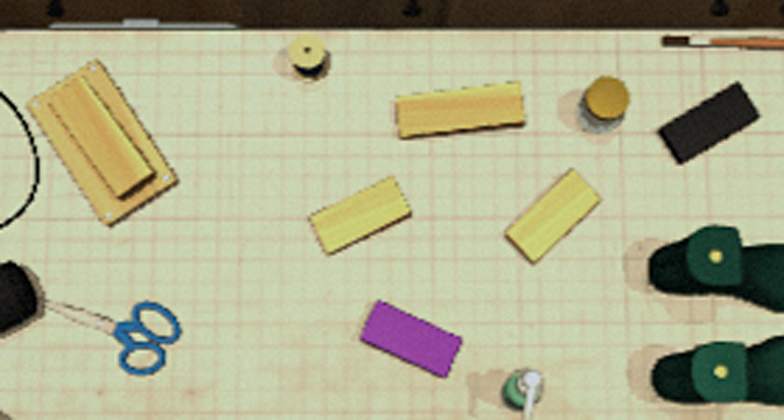

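View pics/scenec.png

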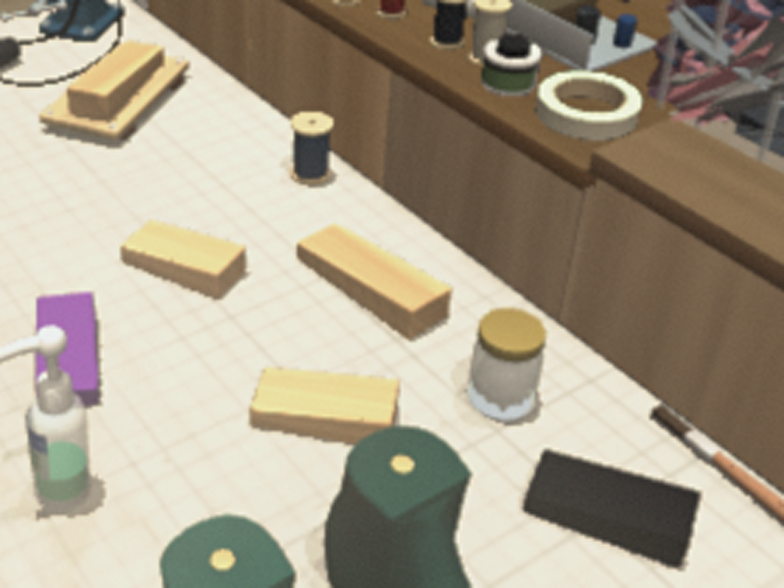

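```bash
cat > h.py <<'E'
import numpy as np,cv2
from rig import env
def cam(n):
    i=env.camera_info(n); return dict(f=210/np.tan(np.radians(i["vertical_fov"]/2)),c=(i["cx"],i["cy"]),e=np.array(i["eye"]),R=np.array(i["rotation"]))
def ray(c,p):
    d=c["R"]@np.array([(p[0]-c["c"][0])/c["f"],(p[1]-c["c"][1])/c["f"],1]); return d/np.linalg.norm(d)
def onz(c,p,z):
    d=ray(c,p); return c["e"]+d*(z-c["e"][2])/d[2]
def proj(c,P):
    v=c["R"].T@(np.array(P)-c["e"]); return v[:2]/v[2]*c["f"]+np.array(c["c"])
def rects(im,amin=200):
    hsv=cv2.cvtColor(im,cv2.COLOR_RGB2HSV)
    m=cv2.inRange(hsv,(10,80,90),(35,255,255))
    cs,_=cv2.findContours(m,cv2.RETR_EXTERNAL,cv2.CHAIN_APPROX_NONE)
    return m,[c for c in cs if cv2.contourArea(c)>amin]
E
python3 - <<'E'
from h import *
im=cv2.imread("pics/top0.png")[:,:,::-1].copy(); c=cam("top")
m,cs=rects(im)
for k in cs:
    r=cv2.minAreaRect(k)
    if not(160<r[0][1]<300): continue
    b=cv2.boxPoints(r); w=np.array([onz(c,p,.026) for p in b])
    print(np.round(r[0]),np.round(w.mean(0),3),[round(np.linalg.norm(w[i]-w[i-1]),3) for i in(1,2)])
    i=1 if np.linalg.norm(w[1]-w[0])>np.linalg.norm(w[2]-w[1]) else 2
    d=w[i]-w[i-1]; print("   yaw",np.degrees(np.arctan2(d[1],d[0]))%180)
for n,p,z in [("jar",(351,189),.074),("spool",(245,176),.063),("edge",(300,165),0)]: print(n,onz(c,p,z))
E
```

```text
[263. 232.] [ 0.433 -0.132  0.026] [np.float64(0.111), np.float64(0.054)]
   yaw 116.83112013791035
[332. 232.] [ 0.433 -0.359  0.026] [np.float64(0.114), np.float64(0.051)]
   yaw 134.6696154281545
[299. 194.] [ 0.561 -0.251  0.026] [np.float64(0.152), np.float64(0.055)]
   yaw 97.52770554709751
[171. 205.] [0.524 0.174 0.026] [np.float64(0.103), np.float64(0.18)]
   yaw 33.400524578727584
[  5. 202.] [0.539 0.724 0.026] [np.float64(0.336), np.float64(0.048)]
   yaw 1.193122947288357
jar [ 0.56588355 -0.41803753  0.074     ]
spool [ 0.61334048 -0.07265114  0.063     ]
edge [ 0.66950938 -0.25771288  0.        ]
```

>>> play_rows(
  travel=[
    [1.4,-3.6,0.6],
    [1.4,-3.6,0.6],
    [1.4,-3.6,0.6],
    [1.4,-3.6,0.6],
    [1.4,-3.6,0.6],
    [1.4,-3.6,0.6],
    [1.4,-3.6,0.6],
    [1.4,-3.6,0.6],
    [1.4,-3.6,0.6],
    [1.4,-3.6,0.6],
    [1.4,-3.6,0.6],
    [0,0,0],
  ],
  rotation=[
    [0,0,0],
    [0,0,0],
    [0,0,0],
    [0,0,0],
    [0,0,0],
    [0,0,0],
    [0,0,0],
    [0,0,0],
    [0,0,0],
    [0,0,0],
    [0,0,0],
    [0,0,0],
  ],
  claw=[8.5,8.5,8.5,8.5,8.5,8.5,8.5,8.5,8.5,8.5,8.5,8.5],
)

```text
time_s: 1.15
position: [0.3925, 0.081, 0.2962]
tool_rot: [[-0.004, 0.428, 0.904], [-0.006, 0.904, -0.428], [-1.0, -0.007, -0.001]]
ft_force: [-0.5, 0.0, -0.1]
grip_width: 0.0849
```

```bash
cat > snap.py <<'E'
import sys,pickle
from h import *
s=env.observe(); c=cam("wrist"); im=env.get_image("wrist")
n=sys.argv[1]; cv2.imwrite(f"pics/{n}.png",im[:,:,::-1]); pickle.dump(c,open(f"pics/{n}.pkl","wb"))
print(s["time_s"],s["position"],s["tool_rot"].round(3).tolist(),s["q"].round(1),s["grip_width"],s["ft_force"].round(1))
E
python3 snap.py w1
```

```text
1.15 [0.39249867 0.08098985 0.29622886] [[-0.004, 0.428, 0.904], [-0.006, 0.904, -0.428], [-1.0, -0.007, -0.001]] [ -5.2   3.9  87.6  -0.3  88.7 -69.8] 0.08487352267334332 [-0.5  0.  -0.1]
```

View pics/w1.png

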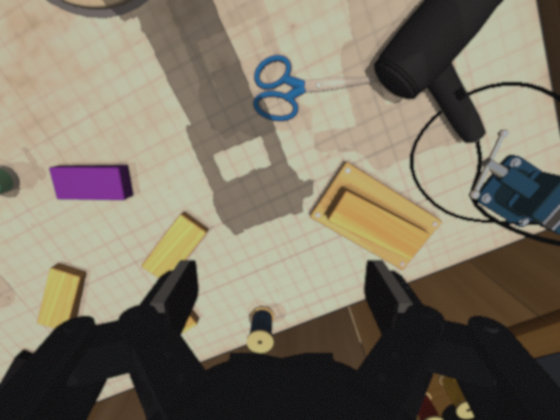

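```bash
python3 - <<'E'
import cv2
a=cv2.imread("pics/w1.png")[150:280,300:450]
cv2.imwrite("pics/w1c.png",cv2.resize(a,None,fx=4.5,fy=4.5,interpolation=cv2.INTER_CUBIC))
E
```

```text
(no output)
```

View pics/w1c.png

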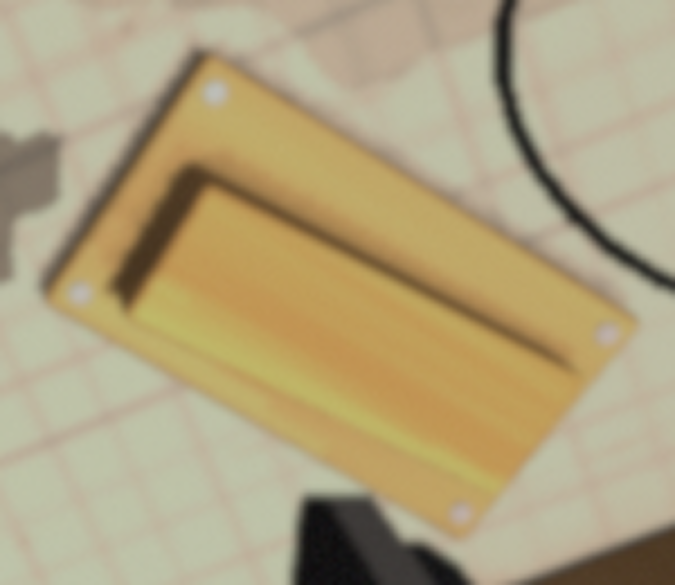

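>>> play_rows(
  travel=[
    [1.55,-3.7,0],
    [1.55,-3.7,0],
    [1.55,-3.7,0],
    [1.55,-3.7,0],
    [1.55,-3.7,0],
    [1.55,-3.7,0],
    [1.55,-3.7,0],
    [1.55,-3.7,0],
    [1.55,-3.7,0],
    [0,0,0],
    [0,0,0],
  ],
  rotation=[
    [0,0,0],
    [0,0,0],
    [0,0,0],
    [0,0,0],
    [0,0,0],
    [0,0,0],
    [0,0,0],
    [0,0,0],
    [0,0,0],
    [0,0,0],
    [0,0,0],
  ],
  claw=[8.5,8.5,8.5,8.5,8.5,8.5,8.5,8.5,8.5,8.5,8.5],
)

```text
time_s: 2.12
position: [0.5335, -0.2521, 0.2907]
tool_rot: [[-0.011, 0.413, 0.911], [0.004, 0.911, -0.412], [-1.0, -0.0, -0.012]]
ft_force: [-0.1, 0.2, 0.5]
grip_width: 0.0851
```

```bash
python3 snap.py w2
```

```text
2.1167 [ 0.53347121 -0.25208894  0.29069878] [[-0.011, 0.413, 0.911], [0.004, 0.911, -0.412], [-1.0, -0.0, -0.012]] [ -36.7   24.5   60.3   -0.2   95.9 -102.4] 0.08513750959936603 [-0.1  0.2  0.5]
```

View pics/w2.png

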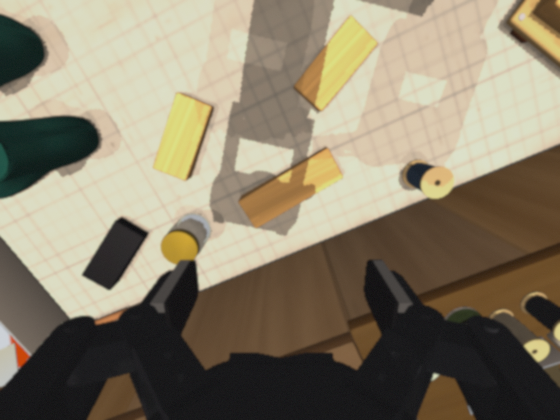

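```bash
python3 - <<'E'
import cv2
a=cv2.imread("pics/w2.png")[5:240,145:390]
cv2.imwrite("pics/w2c.png",cv2.resize(a,None,fx=2.5,fy=2.5,interpolation=cv2.INTER_CUBIC))
E
```

```text
(no output)
```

View pics/w2c.png

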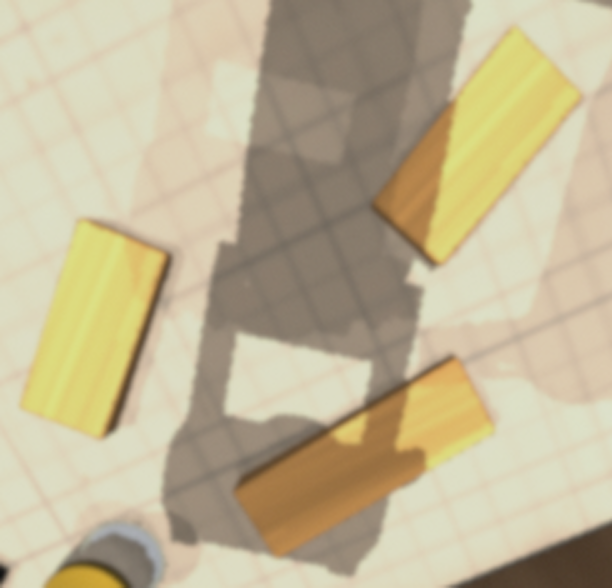

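```bash
python3 - <<'E'
import cv2,numpy as np
s=cv2.imread("pics/scene0.png")
A=s[200:245,235:297];B=s[255:295,283:350];L=s[203:253,300:365];P=s[140:185,210:275]
t=[cv2.resize(x,(400,300),interpolation=cv2.INTER_CUBIC) for x in(A,B,L,P)]
cv2.imwrite("pics/sc4.png",np.vstack([np.hstack(t[:2]),np.hstack(t[2:])]))
E
```

```text
(no output)
```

View pics/sc4.png

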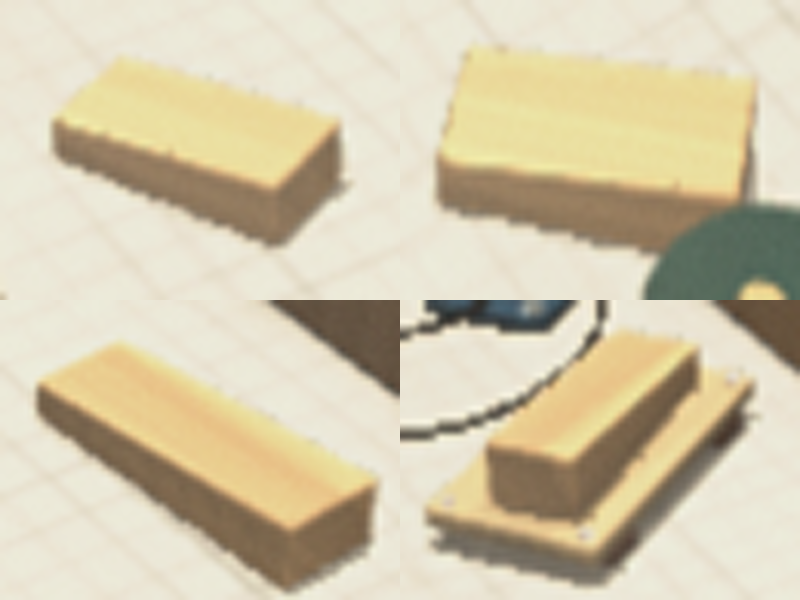

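```bash
cat > fit.py <<'E'
from h import *
def fit(c,thin,thick,ht,zs=0.,zthin=.02):
    w=[onz(c,p,zs+zthin) for p in thin]+[onz(c,p,zs+ht) for p in thick]
    w=np.array(w); a=(w[0]+w[1])/2; b=(w[2]+w[3])/2; d=(b-a)[:2]
    # yaw from side edges and axis
    return ((a+b)/2)[:2].round(4), round(np.degrees(np.arctan2(d[1],d[0])),1), "len",round(np.linalg.norm(d),3),"w",round(np.linalg.norm((w[0]-w[1])),3),round(np.linalg.norm(w[2]-w[3]),3)
E
python3 - <<'E'
from fit import *; import pickle
c=pickle.load(open("pics/w2.pkl","rb"))
T=lambda l:[(x/2.5+145,y/2.5+5) for x,y in l]
print("A",fit(c,T([(513,26),(581,98)]),T([(438,264),(374,205)]),.031))
print("B",fit(c,T([(83,220),(167,253)]),T([(103,434),(22,407)]),.031))
print("L",fit(c,T([(453,357),(494,428)]),T([(280,555),(235,490)]),.035))
c=pickle.load(open("pics/w1.pkl","rb"))
T=lambda l:[(x/4.5+300,y/4.5+150) for x,y in l]
print("P",fit(c,T([(575,372),(497,487)]),T([(130,310),(207,186)]),.035,.022))
q=[onz(c,p,.022) for p in T([(205,55),(638,325),(462,535),(45,285)])]
print("board",np.mean(q,0),[np.linalg.norm(q[i]-q[i-1]).round(3) for i in range(4)],[np.degrees(np.arctan2(*(q[i]-q[i-1])[1::-1])).round(1) for i in range(4)])
E
```

```text
A (array([ 0.4356, -0.1332]), np.float64(-64.7), 'len', np.float64(0.108), 'w', np.float64(0.049), np.float64(0.045))
B (array([ 0.4331, -0.3574]), np.float64(-46.9), 'len', np.float64(0.106), 'w', np.float64(0.047), np.float64(0.046))
L (array([ 0.5604, -0.2503]), np.float64(-83.8), 'len', np.float64(0.144), 'w', np.float64(0.048), np.float64(0.047))
P (array([0.5229, 0.1732]), np.float64(-143.1), 'len', np.float64(0.146), 'w', np.float64(0.047), np.float64(0.045))
board [0.52199324 0.17644885 0.022     ] [np.float64(0.092), np.float64(0.179), np.float64(0.095), np.float64(0.18)] [np.float64(122.7), np.float64(33.7), np.float64(-56.7), np.float64(-147.2)]
```

>>> play_rows(
  travel=[
    [0.3,0.02,-2],
    [0.3,0.02,-2],
    [0.3,0.02,-2],
    [0.3,0.02,-2],
    [0.3,0.02,-2],
    [0.3,0.02,-2],
    [0.3,0.02,-2],
    [0.3,0.02,-2],
    [0.3,0.02,-2],
    [0,0,0],
  ],
  rotation=[
    [0,0,-0.114],
    [0,0,-0.114],
    [0,0,-0.114],
    [0,0,-0.114],
    [0,0,-0.114],
    [0,0,-0.114],
    [0,0,-0.114],
    [0,0,-0.114],
    [0,0,-0.114],
    [0,0,0],
  ],
  claw=[8.5,8.5,8.5,8.5,8.5,8.5,8.5,8.5,8.5,8.5],
)

```text
time_s: 3.0
position: [0.5607, -0.2285, 0.1084]
tool_rot: [[-0.004, 0.996, 0.089], [0.006, 0.089, -0.996], [-1.0, -0.003, -0.007]]
ft_force: [0.2, 0.7, -0.2]
grip_width: 0.0851
```

```bash
python3 snap.py w3; cat > goal.py <<'E'
# usage: goal.py x y z yaw_deg [tilt_deg about wedge axis] -> delta
import sys
from h import *
from scipy.spatial.transform import Rotation as Ro
x,y,z,yaw=map(float,sys.argv[1:5]); pitch=float(sys.argv[5]) if len(sys.argv)>5 else 0
s=env.observe(); t=np.radians(yaw)
zt=np.array([np.cos(t),np.sin(t),0]); xt=np.array([0,0,-1.]); yt=np.cross(zt,xt)
R=np.column_stack([xt,yt,zt])
R=Ro.from_rotvec(np.radians(pitch)*yt).as_matrix()@R
d=np.array([x,y,z])-s["position"]; rv=Ro.from_matrix(R@np.array(s["tool_rot"]).T).as_rotvec()
zz=np.array(s["tool_rot"])[:,2]
print("t",s["time_s"],"pos",s["position"].round(4),"toolz yaw",np.degrees(np.arctan2(zz[1],zz[0])).round(2),"grip",round(s["grip_width"],4),"F",s["ft_force"].round(1))
print("travel cm",(d*100).round(2),"rotvec",rv.round(4))
E
python3 goal.py .5604 -.2503 .012 -83
```

```text
3.0 [ 0.56067516 -0.22851188  0.10841   ] [[-0.004, 0.996, 0.089], [0.006, 0.089, -0.996], [-1.0, -0.003, -0.007]] [-33.4  33.6  75.4   0.2  71.4 -38.6] 0.08510037243412885 [ 0.2  0.7 -0.2]
t 3.05 pos [ 0.5613 -0.2289  0.1106] toolz yaw -84.58 grip 0.0849 F [ 0.3  0.4 -0.2]
travel cm [-0.09 -2.14 -9.86] rotvec [-0.005  -0.0017  0.0275]
```

View pics/w3.png

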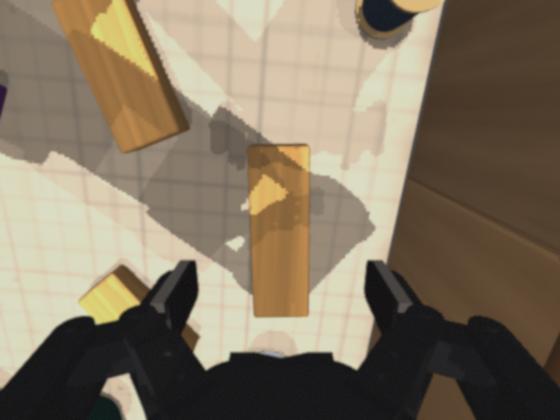

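```bash
python3 - <<'E'
import cv2
a=cv2.imread("pics/w3.png")[130:330,220:340]
cv2.imwrite("pics/w3c.png",cv2.resize(a,None,fx=3,fy=3,interpolation=cv2.INTER_CUBIC))
from fit import *; import pickle
c=pickle.load(open("pics/w3.pkl","rb")); print(c["e"],c["R"].round(3))
print("L",fit(c,[(248,145),(309,145)],[(254,317),(309,317)],.035))
print("Lrev",fit(c,[(254,317),(309,317)],[(248,145),(309,145)],.035))
E
```

```text
[ 0.55447265 -0.15234887  0.25166245] [[ 0.996  0.085  0.024]
 [ 0.089 -0.949 -0.301]
 [-0.003  0.302 -0.953]]
L (array([ 0.5618, -0.2501]), np.float64(-84.0), 'len', np.float64(0.149), 'w', np.float64(0.048), np.float64(0.049))
Lrev (array([ 0.5623, -0.2553]), np.float64(95.9), 'len', np.float64(0.163), 'w', np.float64(0.052), np.float64(0.045))
```

View pics/w3c.png

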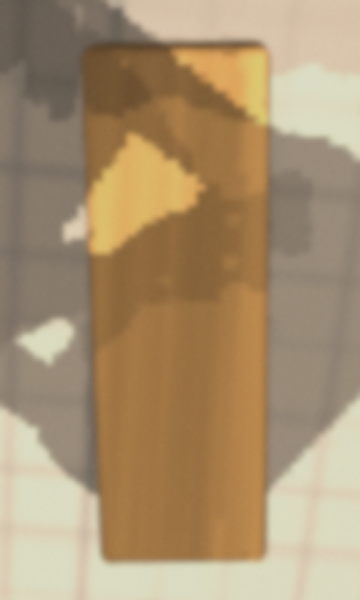

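>>> play_rows(
  travel=[
    [0.01,-0.7,-2.2],
    [0.01,-0.7,-2.2],
    [0.01,-0.6,-2.2],
    [0,-0.1,-2.0],
    [0,0,-1.5],
    [0,0,-0.6],
    [0,0,0],
  ],
  rotation=[
    [-0.005,-0.002,0.01],
    [0,0,0],
    [0,0,0],
    [0,0,0],
    [0,0,0],
    [0,0,0],
    [0,0,0],
  ],
  claw=[8.5,8.5,8.5,8.5,8.5,8.5,8.5],
)

```text
time_s: 3.63
position: [0.5663, -0.2464, 0.0141]
tool_rot: [[0.017, 0.99, 0.141], [-0.011, 0.141, -0.99], [-1.0, 0.015, 0.013]]
ft_force: [0.0, 0.2, -0.5]
grip_width: 0.0849
```

```bash
python3 goal.py .5618 -.2501 .003 -84
```

```text
t 3.6333 pos [ 0.5663 -0.2464  0.0141] toolz yaw -81.88 grip 0.0849 F [ 0.   0.2 -0.5]
travel cm [-0.45 -0.37 -1.11] rotvec [ 0.0113  0.0168 -0.037 ]
```

>>> play_rows(
  travel=[
    [-0.4,-0.35,-0.5],
    [0,0,-0.5],
    [0,0,0],
  ],
  rotation=[
    [0.011,0.017,-0.037],
    [0,0,0],
    [0,0,0],
  ],
  claw=[8.5,8.5,8.5],
)

```text
time_s: 3.88
position: [0.5642, -0.2495, 0.0089]
tool_rot: [[0.005, 0.994, 0.111], [-0.004, 0.111, -0.994], [-1.0, 0.005, 0.004]]
ft_force: [-0.9, 0.2, -0.4]
grip_width: 0.085
```

```bash
python3 goal.py .5618 -.2501 .003 -84
```

```text
t 3.8833 pos [ 0.5642 -0.2495  0.0089] toolz yaw -83.61 grip 0.085 F [-0.9  0.2 -0.4]
travel cm [-0.24 -0.06 -0.59] rotvec [ 0.0039  0.0051 -0.0069]
```

>>> play_rows(
  travel=[
    [-0.3,-0.05,-0.6],
    [0,0,-0.2],
    [0,0,0],
    [0,0,0],
    [0,0,0],
    [0,0,0],
    [0,0,0],
    [0,0,0],
  ],
  rotation=[
    [0.004,0.005,-0.007],
    [0,0,0],
    [0,0,0],
    [0,0,0],
    [0,0,0],
    [0,0,0],
    [0,0,0],
    [0,0,0],
  ],
  claw=[8.5,8.5,8.5,4.5,4.5,4.5,4.5,4.5],
  squeeze=40,
)

```text
time_s: 4.55
position: [0.5624, -0.2498, 0.0037]
tool_rot: [[0.005, 0.994, 0.109], [-0.003, 0.109, -0.994], [-1.0, 0.004, 0.003]]
ft_force: [0.5, -0.1, -1.7]
grip_width: 0.0493
```

```bash
python3 goal.py .5618 -.2501 .003 -84
```

```text
t 4.55 pos [ 0.5624 -0.2498  0.0037] toolz yaw -83.72 grip 0.0493 F [ 0.5 -0.1 -1.7]
travel cm [-0.06 -0.03 -0.07] rotvec [ 0.0028  0.0047 -0.0049]
```

>>> play_rows(
  travel=[
    [0,0,1.5],
    [0,0,3],
    [0,0,3.5],
    [0,0,3.5],
    [-0.3,0.5,3.5],
    [-0.5,2,3.0],
    [-0.5,3.8,1.0],
    [-0.5,3.8,0],
    [-0.5,3.8,0],
    [-0.5,3.8,0],
    [-0.5,3.8,0],
    [-0.5,3.8,0],
  ],
  rotation=[
    [0,0,0],
    [0,0,0],
    [0,0,0],
    [0,0,0],
    [0,0,0],
    [0,0,0],
    [0,0,0],
    [0,0,0],
    [0,0,0],
    [0,0,0],
    [0,0,0],
    [0,0,0],
  ],
  claw=[4.5,4.5,4.5,4.5,4.5,4.5,4.5,4.5,4.5,4.5,4.5,4.5],
)

```text
time_s: 5.55
position: [0.5181, 0.0076, 0.1981]
tool_rot: [[-0.0, 0.995, 0.098], [0.001, 0.098, -0.995], [-1.0, -0.0, -0.001]]
ft_force: [1.0, -0.0, -2.1]
grip_width: 0.0495
```

>>> play_rows(
  travel=[
    [0,2,0],
    [0,0,0],
    [0,0,0],
  ],
  rotation=[
    [0,0,0],
    [0,0,0],
    [0,0,0],
  ],
  claw=[4.5,4.5,4.5],
)

```text
time_s: 5.8
position: [0.5151, 0.0356, 0.198]
tool_rot: [[-0.003, 0.994, 0.106], [0.003, 0.107, -0.994], [-1.0, -0.002, -0.004]]
ft_force: [-0.8, -0.3, -2.8]
grip_width: 0.0492
```

```bash
python3 snap.py w4
```

```text
5.8 [0.51512101 0.03559303 0.19796244] [[-0.003, 0.994, 0.106], [0.003, 0.107, -0.994], [-1.0, -0.002, -0.004]] [ -9.3  20.1  82.8   0.2  77.2 -15.4] 0.049195289747031454 [-0.8 -0.3 -2.8]
```

View pics/w4.png

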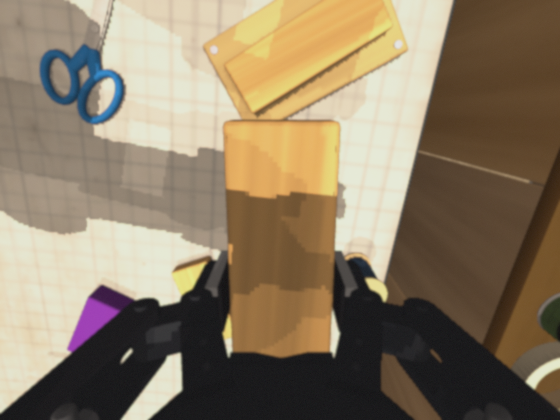

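```bash
python3 - <<'E'
import cv2
a=cv2.imread("pics/w4.png")[0:130,195:415]
cv2.imwrite("pics/w4c.png",cv2.resize(a,None,fx=3.6,fy=3.6,interpolation=cv2.INTER_CUBIC))
E
```

```text
(no output)
```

View pics/w4c.png

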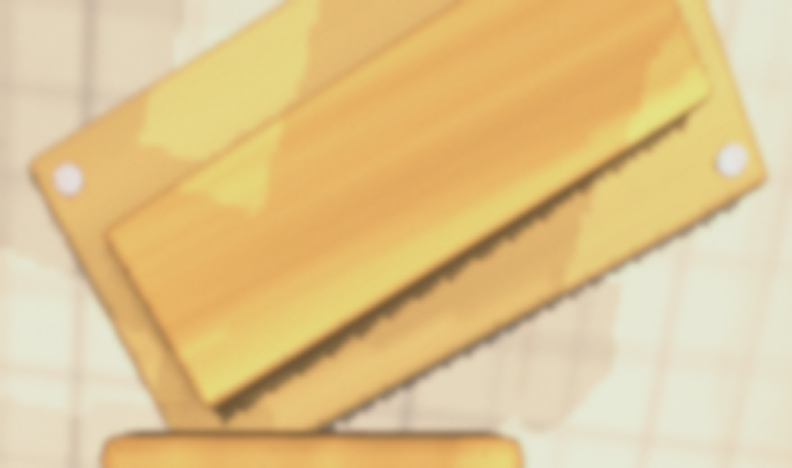

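```bash
python3 - <<'E'
from fit import *; import pickle
c=pickle.load(open("pics/w4.pkl","rb"))
T=lambda p:(p[0]/3.6+195,p[1]/3.6)
a=onz(c,T((108,236)),.057);b=onz(c,T((212,405)),.057);d=onz(c,T((709,95)),.042)
v=b-d; print("edge len",np.linalg.norm(v),"yaw",np.degrees(np.arctan2(v[1],v[0])),"w",np.linalg.norm(a-b),np.degrees(np.arctan2(*(a-b)[1::-1])))
print("centre", (a+d)/2)
for p,z in [((60,0),0)]: pass
E
python3 goal.py .5229 .1732 .17 36
```

```text
edge len 0.14630839105240684 yaw -143.33753909326722 w 0.046764626743449035 127.83748827021059
centre [0.52569242 0.17156958 0.0495    ]
t 5.85 pos [0.5152 0.0352 0.1979] toolz yaw -83.93 grip 0.0495 F [ 0.3  1.2 -2.1]
travel cm [ 0.77 13.8  -2.79] rotvec [ 6.0000e-04 -5.3000e-03  2.0932e+00]
```

>>> play_rows(
  travel=[
    [0.08,1.2,0],
    [0.08,1.2,0],
    [0.08,1.2,0],
    [0.08,1.2,0],
    [0.08,1.2,0],
    [0.08,1.2,0],
    [0.08,1.2,0],
    [0.08,1.2,0],
    [0.08,1.2,0],
    [0.08,1.2,0],
    [0.08,1.2,0],
    [0.08,0.6,0],
  ],
  rotation=[
    [0,0,0.12],
    [0,0,0.12],
    [0,0,0.12],
    [0,0,0.12],
    [0,0,0.12],
    [0,0,0.12],
    [0,0,0.12],
    [0,0,0.12],
    [0,0,0.12],
    [0,0,0.12],
    [0,0,0.12],
    [0,0,0.12],
  ],
  claw=[4.5,4.5,4.5,4.5,4.5,4.5,4.5,4.5,4.5,4.5,4.5,4.5],
)

```text
time_s: 6.85
position: [0.5302, 0.1606, 0.1946]
tool_rot: [[-0.005, -0.018, 1.0], [-0.007, 1.0, 0.018], [-1.0, -0.007, -0.005]]
ft_force: [1.1, -0.1, -2.4]
grip_width: 0.0493
```

```bash
python3 goal.py .5245 .1724 .11 36.7 5.73
```

```text
t 6.85 pos [0.5302 0.1606 0.1946] toolz yaw 1.02 grip 0.0493 F [ 1.1 -0.1 -2.4]
travel cm [-0.57  1.18 -8.46] rotvec [-0.0245  0.0937  0.6219]
```

>>> play_rows(
  travel=[
    [-0.1,0.2,-1],
    [-0.1,0.2,-1],
    [-0.1,0.2,-1],
    [-0.1,0.2,-1],
    [-0.1,0.2,-1],
    [-0.1,0.2,-1],
    [0,0,0],
    [0,0,0],
  ],
  rotation=[
    [-0.004,0.0156,0.1037],
    [-0.004,0.0156,0.1037],
    [-0.004,0.0156,0.1037],
    [-0.004,0.0156,0.1037],
    [-0.004,0.0156,0.1037],
    [-0.004,0.0156,0.1037],
    [0,0,0],
    [0,0,0],
  ],
  claw=[4.5,4.5,4.5,4.5,4.5,4.5,4.5,4.5],
)

```text
time_s: 7.52
position: [0.5292, 0.1628, 0.1303]
tool_rot: [[-0.084, -0.615, 0.784], [-0.061, 0.788, 0.612], [-0.995, 0.004, -0.104]]
ft_force: [-0.0, -0.1, -1.2]
grip_width: 0.0489
```

```bash
python3 goal.py .5245 .1724 .075 36.7 5.73
```

```text
t 7.5167 pos [0.5292 0.1628 0.1303] toolz yaw 37.98 grip 0.0489 F [-0.  -0.1 -1.2]
travel cm [-0.47  0.96 -5.53] rotvec [-0.0008 -0.0057 -0.0219]
```

>>> play_rows(
  travel=[
    [-0.3,0.5,-1.5],
    [-0.2,0.4,-1.5],
    [0,0.1,-1.5],
    [0,0,-0.8],
    [0,0,0],
    [0,0,0],
  ],
  rotation=[
    [0,-0.005,-0.02],
    [0,0,0],
    [0,0,0],
    [0,0,0],
    [0,0,0],
    [0,0,0],
  ],
  claw=[4.5,4.5,4.5,4.5,4.5,4.5],
)

```text
time_s: 8.02
position: [0.5282, 0.1684, 0.0791]
tool_rot: [[-0.073, -0.579, 0.812], [-0.057, 0.815, 0.577], [-0.996, -0.004, -0.092]]
ft_force: [0.3, 0.3, -1.0]
grip_width: 0.0496
```

```bash
python3 goal.py .5245 .1724 .0545 36.7 5.73; python3 - <<'E'
from h import *
im=env.get_image("scene")[110:200,190:300]
cv2.imwrite("pics/s5.png",cv2.resize(im[:,:,::-1],None,fx=6,fy=6,interpolation=cv2.INTER_CUBIC))
E
```

```text
t 8.0167 pos [0.5282 0.1684 0.0791] toolz yaw 35.39 grip 0.0496 F [ 0.3  0.3 -1. ]
travel cm [-0.37  0.4  -2.46] rotvec [-0.0014  0.0088  0.0225]
```

View pics/s5.png

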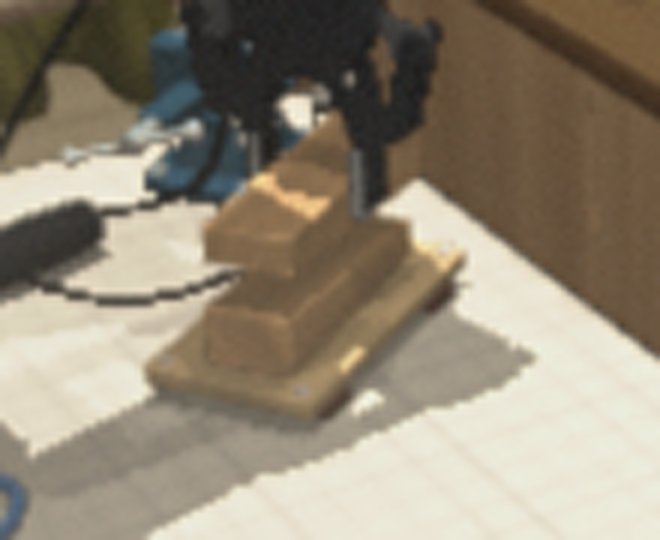

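Aligned well in this view: the held wedge is above the base, with its thin end over the thick end. I'll lower it.

>>> play_rows(
  travel=[
    [-0.35,0.4,-0.6],
    [-0.15,0.2,-0.7],
    [0,0,-0.7],
    [0,0,-0.4],
    [0,0,0],
    [0,0,0],
  ],
  rotation=[
    [-0.001,0.009,0.022],
    [0,0,0],
    [0,0,0],
    [0,0,0],
    [0,0,0],
    [0,0,0],
  ],
  claw=[4.5,4.5,4.5,4.5,4.5,4.5],
)

```text
time_s: 8.57
position: [0.5239, 0.1749, 0.0551]
tool_rot: [[-0.077, -0.598, 0.798], [-0.059, 0.801, 0.595], [-0.995, -0.001, -0.097]]
ft_force: [0.8, 0.7, -1.3]
grip_width: 0.0491
```

```bash
python3 goal.py .5245 .1724 .0535 36.7 5.73
```

```text
t 8.5667 pos [0.5239 0.1749 0.0551] toolz yaw 36.72 grip 0.0491 F [ 0.8  0.7 -1.3]
travel cm [ 0.06 -0.25 -0.16] rotvec [-0.0008  0.0033 -0.0005]
```

>>> play_rows(
  travel=[
    [0.06,-0.25,-0.1],
    [0,0,-0.15],
    [0,0,-0.15],
    [0,0,0],
  ],
  rotation=[
    [0,0.003,0],
    [0,0,0],
    [0,0,0],
    [0,0,0],
  ],
  claw=[4.5,4.5,4.5,4.5],
)

```text
time_s: 8.9
position: [0.525, 0.172, 0.0541]
tool_rot: [[-0.078, -0.598, 0.798], [-0.059, 0.802, 0.595], [-0.995, -0.0, -0.098]]
ft_force: [0.5, 0.2, -0.9]
grip_width: 0.0494
```

>>> play_rows(
  travel=[
    [0,0,-0.2],
    [0,0,-0.2],
    [0,0,0],
  ],
  rotation=[
    [0,0,0],
    [0,0,0],
    [0,0,0],
  ],
  claw=[4.5,4.5,4.5],
)

```text
time_s: 9.15
position: [0.5256, 0.1719, 0.0541]
tool_rot: [[-0.075, -0.597, 0.799], [-0.058, 0.802, 0.594], [-0.995, -0.002, -0.095]]
ft_force: [0.6, -0.2, -2.1]
grip_width: 0.0491
```

>>> play_rows(
  travel=[
    [0,0,-0.3],
    [0,0,-0.3],
    [0,0,0],
  ],
  rotation=[
    [0,0,0],
    [0,0,0],
    [0,0,0],
  ],
  claw=[4.5,4.5,4.5],
)

```text
time_s: 9.4
position: [0.5262, 0.1719, 0.054]
tool_rot: [[-0.071, -0.596, 0.8], [-0.058, 0.803, 0.594], [-0.996, -0.004, -0.091]]
ft_force: [0.1, 0.2, -1.3]
grip_width: 0.0496
```

>>> play_rows(
  travel=[
    [0,0,0],
    [0,0,0],
    [0,0,0],
    [0,0,0],
  ],
  rotation=[
    [0,0,0],
    [0,0,0],
    [0,0,0],
    [0,0,0],
  ],
  claw=[8.5,8.5,8.5,8.5],
)

```text
time_s: 9.73
position: [0.5269, 0.1716, 0.0536]
tool_rot: [[-0.069, -0.596, 0.8], [-0.058, 0.803, 0.594], [-0.996, -0.005, -0.09]]
ft_force: [0.2, -1.0, 0.5]
grip_width: 0.0849
```

```bash
python3 goal.py .526 .172 .12 36.7 0
```

```text
t 9.7333 pos [0.5269 0.1716 0.0536] toolz yaw 36.58 grip 0.0849 F [ 0.2 -1.   0.5]
travel cm [-0.09  0.04  6.64] rotvec [ 0.0577 -0.0692  0.0018]
```

>>> play_rows(
  travel=[
    [0,0,2],
    [0,0,3],
    [0,0,4],
    [0,0,4],
    [0,0,3],
    [-0.2,-1,2],
    [-0.4,-2,1],
    [-0.4,-2.5,0],
    [-0.4,-2.5,0],
    [-0.4,-2.5,0],
    [-0.4,-2.5,0],
    [-0.4,-2.5,0],
  ],
  rotation=[
    [0,0,0],
    [0,0,0],
    [0.029,-0.035,0],
    [0.029,-0.035,0],
    [0,0,-0.12],
    [0,0,-0.12],
    [0,0,-0.12],
    [0,0,-0.12],
    [0,0,-0.12],
    [0,0,-0.12],
    [0,0,-0.12],
    [0,0,-0.12],
  ],
  claw=[8.5,8.5,8.5,8.5,8.5,8.5,8.5,8.5,8.5,8.5,8.5,8.5],
)

```text
time_s: 10.73
position: [0.4977, 0.0139, 0.2486]
tool_rot: [[0.006, 0.345, 0.939], [0.007, 0.939, -0.345], [-1.0, 0.008, 0.003]]
ft_force: [0.2, -1.3, 0.5]
grip_width: 0.085
```

>>> play_rows(
  travel=[
    [0,0,0],
    [0,0,0],
    [0,0,0],
    [0,0,0],
    [0,0,0],
    [0,0,0],
    [0,0,0],
    [0,0,0],
    [0,0,0],
  ],
  rotation=[
    [0,0,-0.12],
    [0,0,-0.12],
    [0,0,-0.12],
    [0,0,-0.12],
    [0,0,-0.12],
    [0,0,-0.12],
    [0,0,-0.12],
    [0,0,0],
    [0,0,0],
  ],
  claw=[8.5,8.5,8.5,8.5,8.5,8.5,8.5,8.5,8.5],
)

```text
time_s: 11.48
position: [0.4971, 0.0076, 0.2454]
tool_rot: [[0.004, 0.942, 0.335], [0.001, 0.335, -0.942], [-1.0, 0.004, 0.0]]
ft_force: [-0.4, 0.1, -0.5]
grip_width: 0.0845
```

```bash
python3 snap.py w6;python3 - <<'E'
from h import *
im=env.get_image("scene")[110:200,190:300]
cv2.imwrite("pics/s6.png",cv2.resize(im[:,:,::-1],None,fx=6,fy=6,interpolation=cv2.INTER_CUBIC))
E
```

```text
11.4833 [0.49706517 0.00755116 0.24536194] [[0.004, 0.942, 0.335], [0.001, 0.335, -0.942], [-1.0, 0.004, 0.0]] [-12.9  15.8  81.1   0.1  83.  -32.4] 0.08454281276061987 [-0.4  0.1 -0.5]
```

View pics/w6.png

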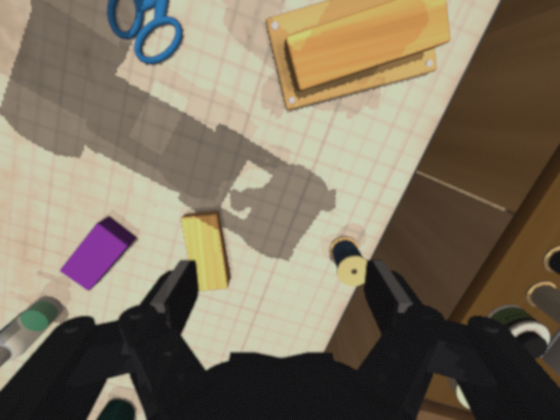

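View pics/s6.png

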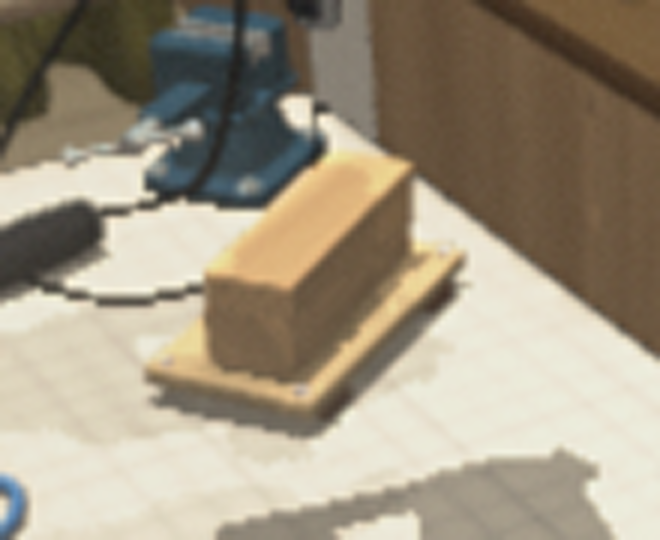

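```bash
python3 - <<'E'
import cv2,numpy as np
i=cv2.imread("pics/w6.png")
a=cv2.resize(i[0:120,260:460],None,fx=4,fy=4,interpolation=cv2.INTER_CUBIC)
cv2.imwrite("pics/w6a.png",a)
cv2.imwrite("pics/w6b.png",cv2.resize(i[200:300,165:245],None,fx=5,fy=5,interpolation=cv2.INTER_CUBIC))
E
```

```text
(no output)
```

View pics/w6a.png

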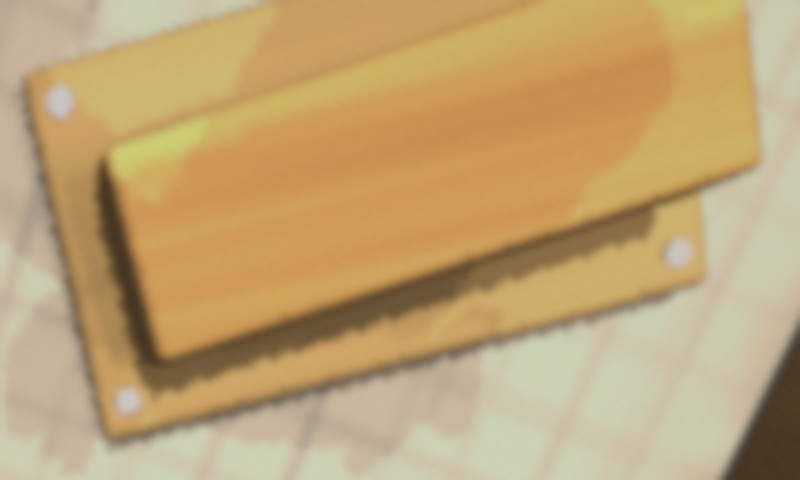

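View pics/w6b.png

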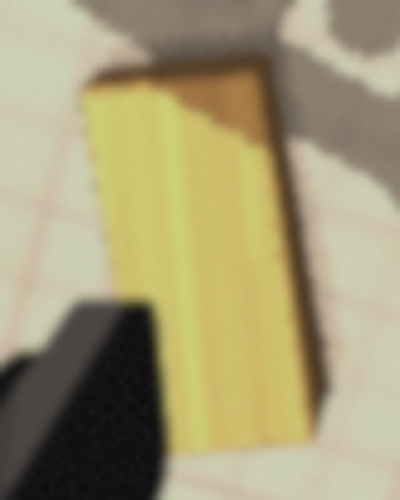

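```bash
python3 - <<'E'
from fit import *; import pickle
c=pickle.load(open("pics/w6.pkl","rb"))
T=lambda p:(p[0]/4+260,p[1]/4)
a=onz(c,T((107,150)),.077);b=onz(c,T((163,360)),.077);d=onz(c,T((760,162)),.077)
v=b-d; print("edge len",np.linalg.norm(v),"yaw",np.degrees(np.arctan2(v[1],v[0])),"w",np.linalg.norm(a-b),"centre", (a+d)/2)
T=lambda p:(p[0]/5+165,p[1]/5+200)
a=onz(c,T((82,90)),.02);b=onz(c,T((265,72)),.02);d=onz(c,T((314,437)),.031)
v=d-b; print("A len",np.linalg.norm(v[:2]),"yaw",np.degrees(np.arctan2(v[1],v[0])),"w",np.linalg.norm(a-b),"centre", (a+d)/2)
E
python3 goal.py .4356 -.1332 .07 -64.7
```

```text
edge len 0.14799549038645562 yaw -143.16869013145723 w 0.04848479582167597 centre [0.52794556 0.17041992 0.077     ]
A len 0.10673125744120371 yaw -65.57574098277215 w 0.049992658713600764 centre [ 0.43537733 -0.13087084  0.0255    ]
t 11.5833 pos [0.4971 0.0076 0.2454] toolz yaw -70.43 grip 0.0849 F [-0.2  0.4 -0.7]
travel cm [ -6.15 -14.08 -17.54] rotvec [-0.0012  0.0036  0.1001]
```

>>> play_rows(
  travel=[
    [-1,-2.4,-1.5],
    [-1,-2.4,-2],
    [-1,-2.4,-2.5],
    [-1,-2.4,-2.5],
    [-1,-2.4,-2.5],
    [-1,-2,-2.5],
    [0,0,-1],
    [0,0,0],
  ],
  rotation=[
    [0,0,0.05],
    [0,0,0.05],
    [0,0,0],
    [0,0,0],
    [0,0,0],
    [0,0,0],
    [0,0,0],
    [0,0,0],
  ],
  claw=[8.5,8.5,8.5,8.5,8.5,8.5,8.5,8.5],
)

```text
time_s: 12.25
position: [0.4349, -0.1374, 0.0966]
tool_rot: [[0.012, 0.89, 0.455], [0.0, 0.455, -0.891], [-1.0, 0.011, 0.005]]
ft_force: [-0.5, -0.2, -0.5]
grip_width: 0.0851
```

```bash
python3 snap.py w7;python3 goal.py .4355 -.132 .003 -65
```

```text
12.25 [ 0.43490743 -0.13736992  0.09661406] [[0.012, 0.89, 0.455], [0.0, 0.455, -0.891], [-1.0, 0.011, 0.005]] [-32.7  21.6 101.    0.5  56.9 -60. ] 0.08513814671573659 [-0.5 -0.2 -0.5]
t 12.3 pos [ 0.4353 -0.1374  0.0974] toolz yaw -62.92 grip 0.0851 F [-0.  -0.7 -0.2]
travel cm [ 0.02  0.54 -9.44] rotvec [ 0.0008  0.013  -0.0364]
```

View pics/w7.png

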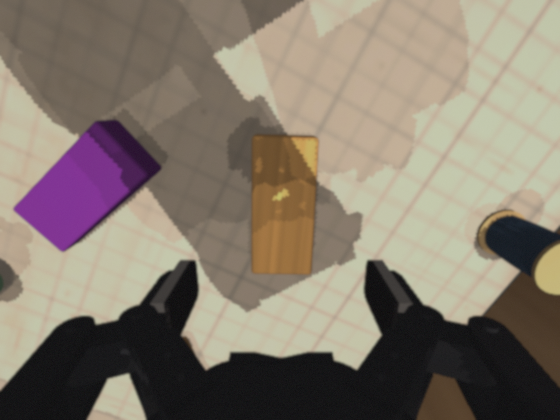

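```bash
python3 - <<'E'
from fit import *; import pickle
c=pickle.load(open("pics/w7.pkl","rb"))
print(fit(c,[(253,136),(318,137)],[(252,273),(311,274)],.031))
print("rev",fit(c,[(252,273),(311,274)],[(253,136),(318,137)],.031))
E
```

```text
(array([ 0.4344, -0.1315]), np.float64(-64.5), 'len', np.float64(0.108), 'w', np.float64(0.048), np.float64(0.048))
rev (array([ 0.4356, -0.1341]), np.float64(115.8), 'len', np.float64(0.116), 'w', np.float64(0.051), np.float64(0.045))
```

>>> play_rows(
  travel=[
    [-0.05,0.4,-2],
    [0,0.2,-2.2],
    [0,0,-2.2],
    [0,0,-1.8],
    [0,0,-1.0],
    [0,0,0],
  ],
  rotation=[
    [0,0.012,-0.03],
    [0,0,0],
    [0,0,0],
    [0,0,0],
    [0,0,0],
    [0,0,0],
  ],
  claw=[8.5,8.5,8.5,8.5,8.5,8.5],
)

```text
time_s: 12.8
position: [0.4408, -0.131, 0.0083]
tool_rot: [[0.014, 0.899, 0.439], [-0.009, 0.439, -0.899], [-1.0, 0.009, 0.014]]
ft_force: [0.6, 0.0, -0.5]
grip_width: 0.085
```

```bash
python3 goal.py .4347 -.1318 .004 -64.6
```

```text
t 12.8 pos [ 0.4408 -0.131   0.0083] toolz yaw -63.98 grip 0.085 F [ 0.6  0.  -0.5]
travel cm [-0.61 -0.08 -0.43] rotvec [ 0.0086  0.0137 -0.011 ]
```

>>> play_rows(
  travel=[
    [-0.65,-0.05,-0.3],
    [0,0,0],
    [-0.1,0,-0.3],
    [0,0,0],
  ],
  rotation=[
    [0.009,0.014,-0.011],
    [0,0,0],
    [0,0,0],
    [0,0,0],
  ],
  claw=[8.5,8.5,8.5,8.5],
)

```text
time_s: 13.13
position: [0.4351, -0.1316, 0.0052]
tool_rot: [[0.003, 0.902, 0.432], [-0.002, 0.432, -0.902], [-1.0, 0.002, 0.003]]
ft_force: [0.2, 0.3, 0.1]
grip_width: 0.085
```

```bash
python3 goal.py .4347 -.1318 .004 -64.6
```

```text
t 13.1333 pos [ 0.4351 -0.1316  0.0052] toolz yaw -64.41 grip 0.085 F [0.2 0.3 0.1]
travel cm [-0.04 -0.02 -0.12] rotvec [ 0.0019  0.0034 -0.0034]
```

>>> play_rows(
  travel=[
    [0,0,0],
    [0,0,0],
    [0,0,0],
    [0,0,0],
    [0,0,0],
  ],
  rotation=[
    [0,0,0],
    [0,0,0],
    [0,0,0],
    [0,0,0],
    [0,0,0],
  ],
  claw=[4.5,4.5,4.5,4.5,4.5],
  squeeze=40,
)

```text
time_s: 13.55
position: [0.4359, -0.132, 0.0068]
tool_rot: [[0.006, 0.902, 0.432], [-0.004, 0.432, -0.902], [-1.0, 0.004, 0.006]]
ft_force: [-0.3, 0.4, -1.6]
grip_width: 0.049
```

```bash
python3 goal.py .5255 .1718 .15 -53.3
```

```text
t 13.55 pos [ 0.4359 -0.132   0.0068] toolz yaw -64.39 grip 0.049 F [-0.3  0.4 -1.6]
travel cm [ 8.96 30.38 14.32] rotvec [0.003  0.0067 0.1935]
```

>>> play_rows(
  travel=[
    [0,0,2],
    [0,0,3.5],
    [0,0,3.5],
    [0,0,3.5],
    [1,3.3,2],
    [1,3.3,1],
    [1,3.3,0],
    [1,3.3,0],
    [1,3.3,0],
    [1,3.3,0],
    [1,3.3,0],
    [1,3.3,0],
  ],
  rotation=[
    [0,0,0],
    [0,0,0],
    [0,0,0],
    [0.003,0.007,0.05],
    [0,0,0.05],
    [0,0,0.05],
    [0,0,0.04],
    [0,0,0],
    [0,0,0],
    [0,0,0],
    [0,0,0],
    [0,0,0],
  ],
  claw=[4.5,4.5,4.5,4.5,4.5,4.5,4.5,4.5,4.5,4.5,4.5,4.5],
)

```text
time_s: 14.55
position: [0.5143, 0.1394, 0.1697]
tool_rot: [[-0.003, 0.805, 0.593], [-0.001, 0.593, -0.805], [-1.0, -0.003, -0.001]]
ft_force: [1.0, -1.0, -0.7]
grip_width: 0.0489
```

```bash
python3 goal.py .5255 .1718 .15 -53.3
```

```text
t 14.55 pos [0.5143 0.1394 0.1697] toolz yaw -53.65 grip 0.0489 F [ 1.  -1.  -0.7]
travel cm [ 1.12  3.24 -1.97] rotvec [ 0.001  -0.0031  0.0061]
```

>>> play_rows(
  travel=[
    [0.7,1.6,-1.5],
    [0.2,0.4,-1.5],
    [0,0,-1.5],
    [0,0,0],
    [0,0,0],
  ],
  rotation=[
    [0,0,0.006],
    [0,0,0],
    [0,0,0],
    [0,0,0],
    [0,0,0],
  ],
  claw=[4.5,4.5,4.5,4.5,4.5],
)

```text
time_s: 14.97
position: [0.5235, 0.1683, 0.1221]
tool_rot: [[-0.004, 0.796, 0.605], [0.0, 0.605, -0.796], [-1.0, -0.003, -0.002]]
ft_force: [-0.0, 0.1, -0.5]
grip_width: 0.0493
```

```bash
python3 goal.py .5255 .1718 .085 -53.3
```

```text
t 14.9667 pos [0.5235 0.1683 0.1221] toolz yaw -52.75 grip 0.0493 F [-0.   0.1 -0.5]
travel cm [ 0.2   0.35 -3.71] rotvec [-0.0002 -0.0036 -0.0096]
```

>>> play_rows(
  travel=[
    [0.2,0.35,-1],
    [0,0,-1.2],
    [0,0,-0.8],
    [0,0,0],
    [0,0,0],
  ],
  rotation=[
    [0,-0.003,-0.009],
    [0,0,0],
    [0,0,0],
    [0,0,0],
    [0,0,0],
  ],
  claw=[4.5,4.5,4.5,4.5,4.5],
)

```text
time_s: 15.38
position: [0.5267, 0.171, 0.0923]
tool_rot: [[0.003, 0.804, 0.594], [0.001, 0.594, -0.804], [-1.0, 0.003, 0.002]]
ft_force: [0.4, -0.4, -1.5]
grip_width: 0.049
```

```bash
python3 goal.py .5255 .1718 .083 -53.3
```

```text
t 15.3833 pos [0.5267 0.171  0.0923] toolz yaw -53.53 grip 0.049 F [ 0.4 -0.4 -1.5]
travel cm [-0.12  0.08 -0.93] rotvec [-0.0005  0.0034  0.0039]
```

>>> play_rows(
  travel=[
    [-0.12,0.05,-0.5],
    [0,0,-0.5],
    [0,0,0],
  ],
  rotation=[
    [0,0.003,0.004],
    [0,0,0],
    [0,0,0],
  ],
  claw=[4.5,4.5,4.5],
)

```text
time_s: 15.63
position: [0.5265, 0.1714, 0.0838]
tool_rot: [[0.004, 0.802, 0.597], [0.001, 0.597, -0.802], [-1.0, 0.004, 0.002]]
ft_force: [-0.2, 0.4, -0.4]
grip_width: 0.0491
```

>>> play_rows(
  travel=[
    [0,0,-0.25],
    [0,0,0],
  ],
  rotation=[
    [0,0,0],
    [0,0,0],
  ],
  claw=[4.5,4.5],
)

```text
time_s: 15.8
position: [0.5268, 0.1714, 0.0843]
tool_rot: [[0.007, 0.802, 0.597], [0.001, 0.597, -0.802], [-1.0, 0.006, 0.003]]
ft_force: [0.1, 0.5, -0.6]
grip_width: 0.0491
```

```bash
python3 goal.py .5255 .1718 .083 -53.3
```

```text
t 15.8 pos [0.5268 0.1714 0.0843] toolz yaw -53.31 grip 0.0491 F [ 0.1  0.5 -0.6]
travel cm [-0.13  0.04 -0.13] rotvec [-0.001   0.0071  0.0002]
```

>>> play_rows(
  travel=[
    [0,0,0],
    [0,0,0],
    [0,0,0],
    [0,0,0],
    [0,0,2],
    [0,0,3],
    [0,0,4],
    [0,0,4],
    [-0.3,-2,3],
    [-0.5,-3.5,1],
    [-0.5,-3.5,0],
    [-0.5,-3.5,0],
  ],
  rotation=[
    [0,0,0],
    [0,0,0],
    [0,0,0],
    [0,0,0],
    [0,0,0],
    [0,0,0],
    [0,0,0],
    [0,0,0],
    [0,0,0],
    [0,0,0],
    [0,0,-0.1],
    [0,0,-0.1],
  ],
  claw=[8.5,8.5,8.5,8.5,8.5,8.5,8.5,8.5,8.5,8.5,8.5,8.5],
)

```text
time_s: 16.8
position: [0.5064, 0.0471, 0.26]
tool_rot: [[0.005, 0.902, 0.431], [0.0, 0.431, -0.902], [-1.0, 0.005, 0.002]]
ft_force: [0.1, -0.6, -0.5]
grip_width: 0.0851
```

>>> play_rows(
  travel=[
    [0,-2,0],
    [0,0,0],
    [0,0,0],
  ],
  rotation=[
    [0,0,-0.1],
    [0,0,0],
    [0,0,0],
  ],
  claw=[8.5,8.5,8.5],
)

```text
time_s: 17.05
position: [0.5057, 0.021, 0.2606]
tool_rot: [[0.007, 0.946, 0.324], [-0.002, 0.324, -0.946], [-1.0, 0.006, 0.004]]
ft_force: [0.5, 0.2, 0.4]
grip_width: 0.0851
```

```bash
python3 snap.py w8;python3 - <<'E'
from h import *
im=env.get_image("scene")[110:200,190:300]
cv2.imwrite("pics/s8.png",cv2.resize(im[:,:,::-1],None,fx=6,fy=6,interpolation=cv2.INTER_CUBIC))
E
```

```text
17.05 [0.50570304 0.02095405 0.26058112] [[0.007, 0.946, 0.324], [-0.002, 0.324, -0.946], [-1.0, 0.006, 0.004]] [-11.   16.   78.2  -0.   85.4 -30. ] 0.08511281390029585 [0.5 0.2 0.4]
```

View pics/w8.png

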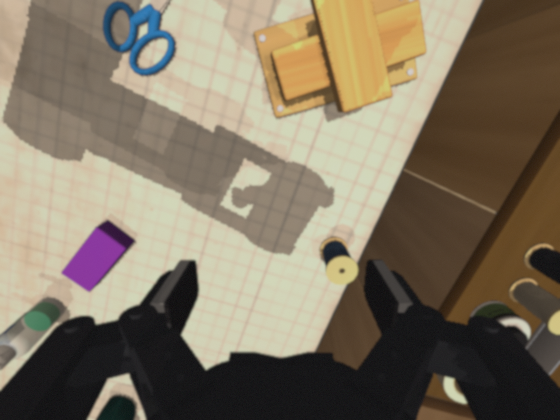

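View pics/s8.png

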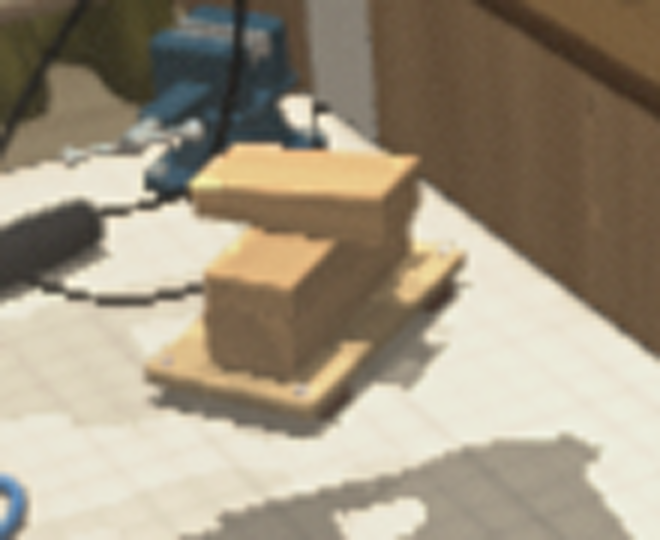

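```bash
python3 - <<'E'
import cv2,numpy as np
i=cv2.imread("pics/w8.png")
cv2.imwrite("pics/w8a.png",cv2.resize(i[0:125,245:435],None,fx=4,fy=4,interpolation=cv2.INTER_CUBIC))
E
```

```text
(no output)
```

View pics/w8a.png

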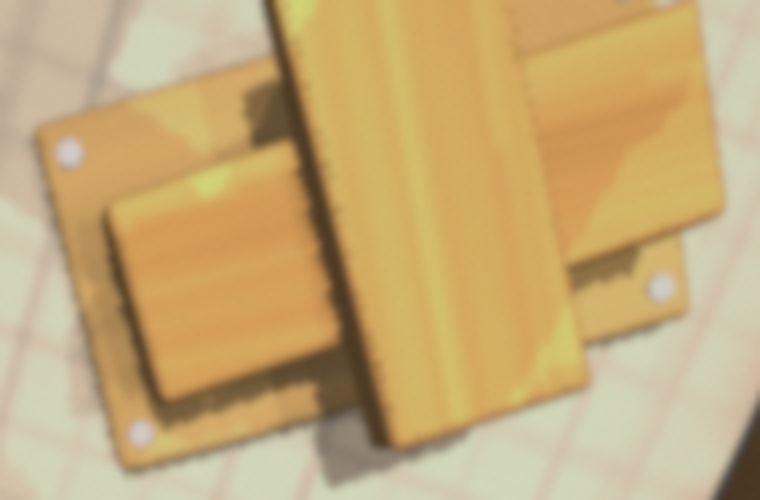

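```bash
python3 - <<'E'
from fit import *; import pickle
c=pickle.load(open("pics/w8.pkl","rb"))
T=lambda p:(p[0]/4+245,p[1]/4)
a=onz(c,T((398,447)),.108);b=onz(c,T((587,384)),.108); m=(a+b)/2
e=onz(c,T((275,0)),.0985); f=onz(c,T((505,0)),.0985)
v=a-e; w=b-f
print("edge yaws",[np.degrees(np.arctan2(u[1],u[0])).round(1) for u in(v,w)],np.linalg.norm(a-b),np.degrees(np.arctan2(*(b-a)[1::-1]))-90)
y=np.radians(-53.3); print("A centre",m[:2]-.055*np.array([np.cos(y),np.sin(y)]))
p=[onz(c,T(q),.077) for q in [(107,212),(163,403),(722,213),(697,3)]]
print("pair",np.mean(p,0))
v=p[1]-p[2];print(np.degrees(np.arctan2(v[1],v[0])))
E
python3 goal.py .4331 -.3574 .1 -46.9
```

```text
edge yaws [np.float64(-52.4), np.float64(-54.2)] 0.04638881812521089 -53.13463264686737
A centre [0.52526338 0.17175635]
pair [0.52832931 0.16926509 0.077     ]
-143.30811683943
t 17.15 pos [0.5058 0.022  0.2605] toolz yaw -70.94 grip 0.0849 F [ 0.7  0.9 -0.4]
travel cm [ -7.27 -37.94 -16.05] rotvec [0.0006 0.0067 0.4196]
```

>>> play_rows(
  travel=[
    [-0.7,-3.8,0],
    [-0.7,-3.8,0],
    [-0.7,-3.8,0],
    [-0.7,-3.8,0],
    [-0.7,-3.8,0],
    [-0.7,-3.8,-1],
    [-0.7,-3.8,-2],
    [-0.7,-3.8,-3],
    [-0.7,-3.8,-3],
    [-0.7,-2.5,-3],
    [0,0,-2.5],
    [0,0,0],
  ],
  rotation=[
    [0,0,0.05],
    [0,0,0.05],
    [0,0,0.05],
    [0,0,0.05],
    [0,0,0.05],
    [0,0,0.05],
    [0,0,0.05],
    [0,0,0.05],
    [0,0,0.02],
    [0,0,0],
    [0,0,0],
    [0,0,0],
  ],
  claw=[8.5,8.5,8.5,8.5,8.5,8.5,8.5,8.5,8.5,8.5,8.5,8.5],
)

```text
time_s: 18.15
position: [0.44, -0.3321, 0.1189]
tool_rot: [[0.011, 0.681, 0.732], [0.003, 0.732, -0.681], [-1.0, 0.009, 0.006]]
ft_force: [-0.4, 0.3, -1.9]
grip_width: 0.085
```

```bash
python3 snap.py w9;python3 goal.py .4331 -.3574 .004 -46.9
```

```text
18.15 [ 0.44004982 -0.33213049  0.11892662] [[0.011, 0.681, 0.732], [0.003, 0.732, -0.681], [-1.0, 0.009, 0.006]] [-49.6  27.9  84.4   0.6  67.4 -96.9] 0.08497470285531607 [-0.4  0.3 -1.9]
t 18.2 pos [ 0.4408 -0.3327  0.1213] toolz yaw -42.94 grip 0.0854 F [-0.7  0.1 -0.1]
travel cm [ -0.77  -2.47 -11.73] rotvec [ 0.0005  0.0128 -0.0692]
```

View pics/w9.png

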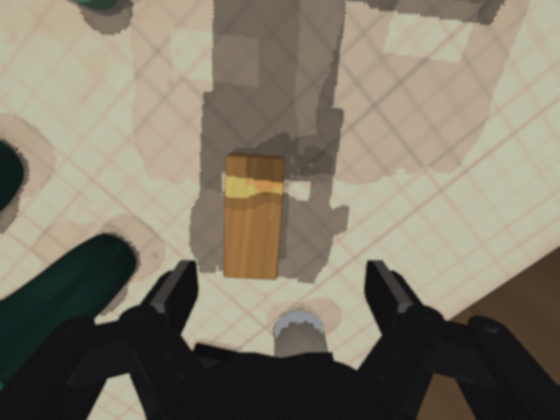

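```bash
python3 - <<'E'
from fit import *; import pickle
c=pickle.load(open("pics/w9.pkl","rb"))
print(fit(c,[(226,155),(284,157)],[(223,277),(277,279)],.031))
print("rev",fit(c,[(223,277),(277,279)],[(226,155),(284,157)],.031))
print("toe",onz(c,(135,255),.03),"jar",onz(c,(298,312),.0))
E
```

```text
(array([ 0.4319, -0.3587]), np.float64(-46.5), 'len', np.float64(0.109), 'w', np.float64(0.048), np.float64(0.049))
rev (array([ 0.4338, -0.3607]), np.float64(132.7), 'len', np.float64(0.118), 'w', np.float64(0.051), np.float64(0.046))
toe [ 0.38361113 -0.45639161  0.03      ] jar [ 0.54678463 -0.40630578  0.        ]
```

>>> play_rows(
  travel=[
    [-0.4,-1.1,-2],
    [-0.4,-1.1,-2],
    [-0.3,-0.4,-2.2],
    [0,0,-2],
    [0,0,-1.8],
    [0,0,0],
    [0,0,0],
  ],
  rotation=[
    [0,0.012,-0.06],
    [0,0,0],
    [0,0,0],
    [0,0,0],
    [0,0,0],
    [0,0,0],
    [0,0,0],
  ],
  claw=[8.5,8.5,8.5,8.5,8.5,8.5,8.5],
)

```text
time_s: 18.78
position: [0.4405, -0.3564, 0.0308]
tool_rot: [[0.014, 0.713, 0.701], [-0.015, 0.702, -0.712], [-1.0, -0.001, 0.02]]
ft_force: [0.7, -0.4, 0.9]
grip_width: 0.085
```

```bash
python3 goal.py .4321 -.3585 .005 -46.5
```

```text
t 18.7833 pos [ 0.4405 -0.3564  0.0308] toolz yaw -45.45 grip 0.085 F [ 0.7 -0.4  0.9]
travel cm [-0.84 -0.21 -2.58] rotvec [ 0.0148  0.0135 -0.0183]
```

>>> play_rows(
  travel=[
    [-0.6,-0.15,-0.6],
    [-0.4,-0.1,-1.0],
    [-0.2,0,-0.7],
    [0,0,0],
    [0,0,0],
  ],
  rotation=[
    [0.015,0.014,-0.018],
    [0,0,0],
    [0,0,0],
    [0,0,0],
    [0,0,0],
  ],
  claw=[8.5,8.5,8.5,8.5,8.5],
)

```text
time_s: 19.2
position: [0.4304, -0.3596, 0.0116]
tool_rot: [[0.004, 0.724, 0.69], [-0.005, 0.69, -0.724], [-1.0, -0.001, 0.006]]
ft_force: [0.2, 0.7, 0.1]
grip_width: 0.085
```

```bash
python3 goal.py .4321 -.3585 .005 -46.5
```

```text
t 19.2 pos [ 0.4304 -0.3596  0.0116] toolz yaw -46.36 grip 0.085 F [0.2 0.7 0.1]
travel cm [ 0.17  0.11 -0.66] rotvec [ 0.0053  0.0037 -0.0024]
```

>>> play_rows(
  travel=[
    [0.17,0.11,-0.5],
    [0,0,-0.3],
    [0,0,0],
    [0,0,0],
    [0,0,0],
    [0,0,0],
    [0,0,0],
    [0,0,0],
  ],
  rotation=[
    [0.005,0.004,-0.002],
    [0,0,0],
    [0,0,0],
    [0,0,0],
    [0,0,0],
    [0,0,0],
    [0,0,0],
    [0,0,0],
  ],
  claw=[8.5,8.5,8.5,4.5,4.5,4.5,4.5,4.5],
  squeeze=40,
)

```text
time_s: 19.87
position: [0.4326, -0.3588, 0.0036]
tool_rot: [[0.0, 0.725, 0.688], [-0.001, 0.688, -0.725], [-1.0, -0.0, 0.001]]
ft_force: [0.1, 0.8, -0.7]
grip_width: 0.0492
```

```bash
python3 goal.py .4321 -.3585 .005 -46.5
```

```text
t 19.8667 pos [ 0.4326 -0.3588  0.0036] toolz yaw -46.49 grip 0.0492 F [ 0.1  0.8 -0.7]
travel cm [-0.05  0.03  0.14] rotvec [ 0.0008  0.0001 -0.0001]
```

>>> play_rows(
  travel=[
    [0,0,2],
    [0,0,3.5],
    [0,0,4],
    [0,0,4],
    [0.4,1,4],
    [0.4,2.2,2],
    [0.4,2.2,1],
    [0.4,2.2,0],
    [0.4,2.2,0],
    [0.4,2.2,0],
    [0.4,2.2,0],
    [0.4,2.2,0],
  ],
  rotation=[
    [0,0,0],
    [0,0,0],
    [0,0,0],
    [0,0,0],
    [0,0,-0.12],
    [0,0,-0.12],
    [0,0,-0.12],
    [0,0,-0.12],
    [0,0,-0.12],
    [0,0,-0.12],
    [0,0,-0.12],
    [0,0,-0.12],
  ],
  claw=[4.5,4.5,4.5,4.5,4.5,4.5,4.5,4.5,4.5,4.5,4.5,4.5],
)

```text
time_s: 20.87
position: [0.4615, -0.1889, 0.217]
tool_rot: [[0.009, 0.972, -0.235], [0.001, -0.235, -0.972], [-1.0, 0.009, -0.003]]
ft_force: [0.3, 1.4, -0.6]
grip_width: 0.0491
```

>>> play_rows(
  travel=[
    [0.4,2.2,0],
    [0.4,2.2,0],
    [0.4,2.2,0],
    [0.4,2.2,0],
    [0.4,2.2,0],
    [0.4,2.2,0],
    [0.4,2.2,0],
    [0.4,2.2,0],
    [0.4,2.2,0],
    [0.4,2.2,0],
    [0.4,2.2,0],
    [0.4,2.2,0],
  ],
  rotation=[
    [0,0,-0.12],
    [0,0,-0.12],
    [0,0,-0.12],
    [0,0,-0.12],
    [0,0,-0.12],
    [0,0,-0.12],
    [0,0,-0.12],
    [0,0,-0.12],
    [0,0,-0.12],
    [0,0,-0.12],
    [0,0,-0.12],
    [0,0,-0.12],
  ],
  claw=[4.5,4.5,4.5,4.5,4.5,4.5,4.5,4.5,4.5,4.5,4.5,4.5],
)

```text
time_s: 21.87
position: [0.5075, 0.0899, 0.2161]
tool_rot: [[0.0, -0.166, -0.986], [-0.007, -0.986, 0.166], [-1.0, 0.006, -0.001]]
ft_force: [-0.1, -0.7, -0.8]
grip_width: 0.0493
```

```bash
python3 goal.py .5255 .1715 .2 126.8 0; python3 -c "
from h import *
print(env.observe()['q'].round(1))"
```

```text
t 21.8667 pos [0.5075 0.0899 0.2161] toolz yaw 170.46 grip 0.0493 F [-0.1 -0.7 -0.8]
travel cm [ 1.8   8.16 -1.61] rotvec [ 0.0064 -0.0022 -0.762 ]
[-2.9 19.1 81.3 -0.4 79.6 96.7]
```

>>> play_rows(
  travel=[
    [0.3,1.5,0],
    [0.3,1.5,0],
    [0.3,1.5,0],
    [0.3,1.3,0],
    [0.3,1,0],
    [0.2,0.4,0],
    [0,0,0],
    [0,0,0],
  ],
  rotation=[
    [0,0,-0.117],
    [0,0,-0.117],
    [0,0,-0.117],
    [0,0,-0.117],
    [0,0,-0.117],
    [0,0,-0.117],
    [0,0,0],
    [0,0,0],
  ],
  claw=[4.5,4.5,4.5,4.5,4.5,4.5,4.5,4.5],
)

```text
time_s: 22.53
position: [0.5231, 0.1705, 0.2143]
tool_rot: [[-0.008, -0.784, -0.621], [-0.004, -0.621, 0.784], [-1.0, 0.009, 0.002]]
ft_force: [0.5, -0.2, -0.2]
grip_width: 0.049
```

```bash
python3 goal.py .5255 .1715 .14 126.8 5.73; python3 -c "
from h import *
print(env.observe()['q'].round(1))"
```

```text
t 22.5333 pos [0.5231 0.1705 0.2143] toolz yaw 128.41 grip 0.049 F [ 0.5 -0.2 -0.2]
travel cm [ 0.24  0.1  -7.43] rotvec [-0.0757 -0.0691 -0.0277]
[  5.8  22.8  75.7  -0.2  82.  147.4]
```

>>> play_rows(
  travel=[
    [0.1,0,-1.5],
    [0.1,0,-2],
    [0,0,-2],
    [0,0,-1],
    [0,0,0],
    [0,0,0],
  ],
  rotation=[
    [-0.038,-0.035,-0.014],
    [-0.038,-0.035,-0.014],
    [0,0,0],
    [0,0,0],
    [0,0,0],
    [0,0,0],
  ],
  claw=[4.5,4.5,4.5,4.5,4.5,4.5],
)

```text
time_s: 23.03
position: [0.5245, 0.1679, 0.1477]
tool_rot: [[0.065, -0.79, -0.61], [-0.084, -0.614, 0.785], [-0.994, 0.0, -0.107]]
ft_force: [-0.4, 0.0, -0.7]
grip_width: 0.0492
```

```bash
python3 goal.py .5255 .1715 .107 126.8 5.73; python3 - <<'E'
from h import *
im=env.get_image("scene")[100:190,190:300]
cv2.imwrite("pics/s9.png",cv2.resize(im[:,:,::-1],None,fx=6,fy=6,interpolation=cv2.INTER_CUBIC))
E
```

```text
t 23.0333 pos [0.5245 0.1679 0.1477] toolz yaw 127.86 grip 0.0492 F [-0.4  0.  -0.7]
travel cm [ 0.1   0.36 -4.07] rotvec [ 0.0054  0.0041 -0.0185]
```

View pics/s9.png

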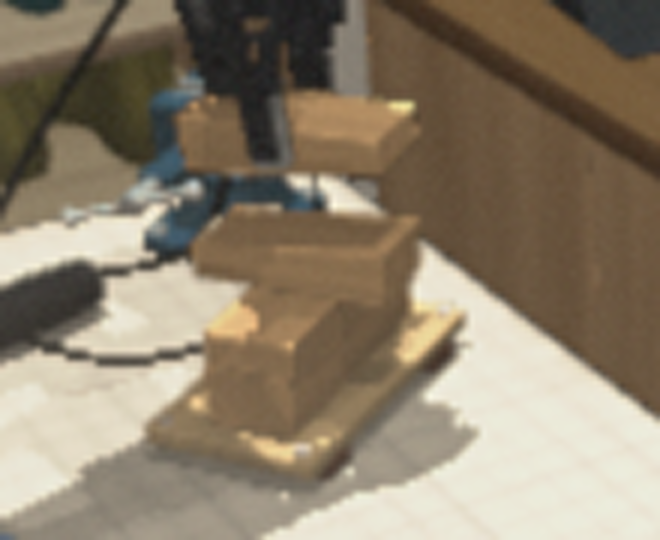

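Correct: B hangs over A with its thick end over A's thin end. Lowering.

>>> play_rows(
  travel=[
    [0.1,0.35,-1.2],
    [0,0.05,-1.2],
    [0,0,-0.8],
    [0,0,0],
    [0,0,0],
  ],
  rotation=[
    [0.005,0.004,-0.018],
    [0,0,0],
    [0,0,0],
    [0,0,0],
    [0,0,0],
  ],
  claw=[4.5,4.5,4.5,4.5,4.5],
)

```text
time_s: 23.5
position: [0.5274, 0.1719, 0.1161]
tool_rot: [[0.065, -0.802, -0.594], [-0.078, -0.598, 0.798], [-0.995, -0.005, -0.102]]
ft_force: [-0.3, -0.5, -0.6]
grip_width: 0.049
```

```bash
python3 goal.py .5255 .1715 .107 126.8 5.73
```

```text
t 23.5 pos [0.5274 0.1719 0.1161] toolz yaw 126.68 grip 0.049 F [-0.3 -0.5 -0.6]
travel cm [-0.19 -0.04 -0.91] rotvec [-0.0016  0.005   0.0016]
```

>>> play_rows(
  travel=[
    [-0.2,-0.05,-0.5],
    [0,0,-0.4],
    [0,0,0],
  ],
  rotation=[
    [-0.002,0.005,0.002],
    [0,0,0],
    [0,0,0],
  ],
  claw=[4.5,4.5,4.5],
)

```text
time_s: 23.75
position: [0.5258, 0.1713, 0.1072]
tool_rot: [[0.061, -0.8, -0.596], [-0.08, -0.599, 0.796], [-0.995, -0.001, -0.101]]
ft_force: [0.3, -0.1, -2.0]
grip_width: 0.0492
```

>>> play_rows(
  travel=[
    [-0.1,0,-0.25],
    [0,0,0],
  ],
  rotation=[
    [0,0,0],
    [0,0,0],
  ],
  claw=[4.5,4.5],
)

```text
time_s: 23.92
position: [0.526, 0.1714, 0.1068]
tool_rot: [[0.066, -0.8, -0.596], [-0.08, -0.6, 0.796], [-0.995, -0.004, -0.103]]
ft_force: [0.2, 0.1, -1.0]
grip_width: 0.0493
```

```bash
python3 goal.py .5255 .1715 .107 126.8 5.73
```

```text
t 23.9167 pos [0.526  0.1714 0.1068] toolz yaw 126.82 grip 0.0493 F [ 0.2  0.1 -1. ]
travel cm [-0.05  0.01  0.02] rotvec [ 0.0003  0.0057 -0.0007]
```

>>> play_rows(
  travel=[
    [0,0,-0.15],
    [0,0,0],
    [0,0,0],
    [0,0,0],
    [0,0,0],
    [0,0,0],
    [0,0,2],
    [0,0,3],
    [0,0,4],
    [0,0,4],
    [-0.5,-2,3],
    [-0.5,-3,1],
  ],
  rotation=[
    [0,0,0],
    [0,0,0],
    [0,0,0],
    [0,0,0],
    [0,0,0],
    [0,0,0],
    [0,0,0],
    [0,0,0],
    [0,0,0],
    [0.04,0.035,0],
    [0.04,0.035,0],
    [0,0,0],
  ],
  claw=[4.5,4.5,8.5,8.5,8.5,8.5,8.5,8.5,8.5,8.5,8.5,8.5],
)

```text
time_s: 24.92
position: [0.5123, 0.124, 0.2788]
tool_rot: [[-0.015, -0.794, -0.607], [0.003, -0.607, 0.794], [-1.0, 0.01, 0.012]]
ft_force: [0.2, -0.1, -0.2]
grip_width: 0.0851
```

>>> play_rows(
  travel=[
    [-1,-3.8,0],
    [-1,-3.8,0],
    [-1,-3.8,0],
    [-1,-3,0],
    [0,0,0],
    [0,0,0],
  ],
  rotation=[
    [0,0,0.1],
    [0,0,0.1],
    [0,0,0.1],
    [0,0,0.1],
    [0,0,0],
    [0,0,0],
  ],
  claw=[8.5,8.5,8.5,8.5,8.5,8.5],
)

```text
time_s: 25.42
position: [0.4708, -0.0287, 0.283]
tool_rot: [[-0.006, -0.484, -0.875], [-0.003, -0.875, 0.484], [-1.0, 0.006, 0.004]]
ft_force: [-0.5, 1.3, 0.7]
grip_width: 0.0847
```

```bash
python3 - <<'E'
from h import *
im=env.get_image("scene")
cv2.imwrite("pics/s10.png",cv2.resize(im[:,:,::-1][100:190,190:300],None,fx=6,fy=6,interpolation=cv2.INTER_CUBIC))
t=env.get_image("top")[:,:,::-1]
cv2.imwrite("pics/t10.png",cv2.resize(t[155:305,135:415],None,fx=2.8,fy=2.8,interpolation=cv2.INTER_CUBIC))
print(env.observe()["time_s"])
E
```

```text
25.5167
```

View pics/s10.png

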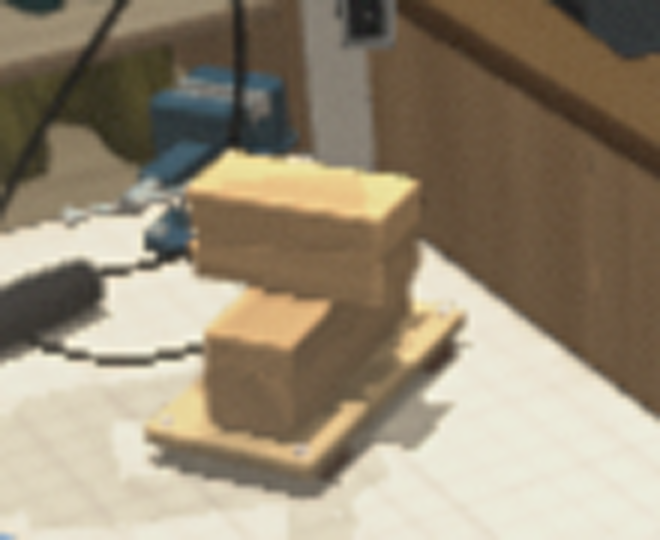

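View pics/t10.png

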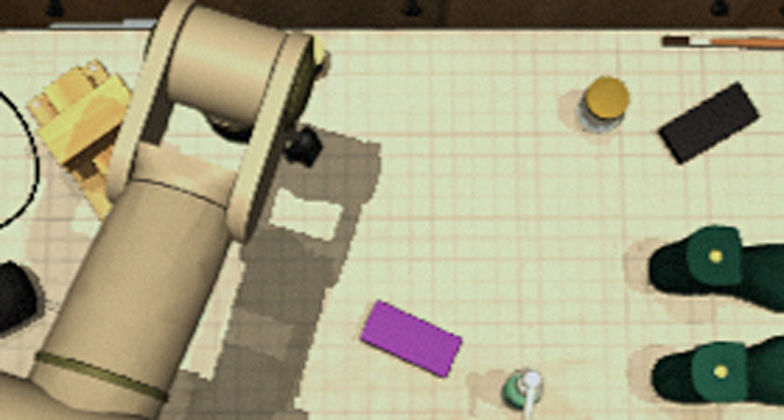

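```bash
python3 -c "
from rig import env
s=env.observe();print(abs(s['qvel']).max());print(env.close_job())"
```

```text
1.5072736971340381
the job is handed in; nothing more can be done
None
```

I built the pile as asked, let go of it, and handed the job in at about 25.5 s of the 62 s allowed. No verdict came back.

- **Long wedges:** the second long wedge lies on the first, turned end for end. In the wrist picture after placing, the pair's top read yaw −143.2°, against −143.3° for the first wedge before stacking. The scene picture showed it seated with a level top.
- **Short wedges:** one lies crosswise on the middle of the pair, measured at about −53.2° against a target of −53.3° and centred within about 4 mm. The other was lowered squarely onto it, turned end for end, with the tool at the expected height (0.107 m).
- **Bystanders:** in the last top picture the jar is where it started and the purple and black look-alikes are untouched. The arm mostly hid the spool; what showed of it was in the same place, and it had not moved in earlier pictures.

**Last checks:** the final scene picture shows all four wedges flush and level, with the gripper clear. I did not measure the top short wedge's position after letting go, only judged it by eye. My estimates of the pair's centre from different views differed by about 5 mm.

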